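# Stack three cartons against the backstop of a tilted stand

### The job

Make up the carton stack on the tilted stand: slide the large carton that is already on it down until it rests against the backstop, then lay the medium carton on it and the small one on top. Every carton shall lie flat, lengthwise down the slope, in the middle of the stand's width, with its lower end touching the backstop and square to it. Keep clear of the wire rack, and leave the tape roll and the oiler where they are.

Things in the scene. Friction and masses are not known exactly. Their poses are not given: they have to be found in the camera images.
- stand_seat (a point): Grey fixed sheet-metal stand. Point: middle of the inside corner of deck and backstop, 16 mm above the bench. x runs 12 degrees down the slope, away from the robot, square into the backstop face (x = 0); y across; z square off the deck. Deck: x -135 to 0, y -50 to 50 mm, no side walls. Backstop plate: 84 mm off the deck, 4 mm thick. Cartons do not slide down by themselves.
- large_carton_centre (a point): Centre of the large closed cardboard carton, 100 mm long (x axis) by 58 mm wide (y) by 38 mm high (z), about 0.3 to 0.55 kg, hard-sided. It starts lying on the stand's deck, lengthwise down the slope, 20 mm short of the backstop and up to 15 mm off the middle.
- medium_carton_centre (a point): Centre of the medium closed cardboard carton, 86 mm long (x axis) by 50 mm wide (y) by 34 mm high (z), about 0.2 to 0.4 kg, hard-sided. It starts flat on the bench between the robot and the stand.
- small_carton_centre (a point): Centre of the small closed cardboard carton, 72 mm long (x axis) by 42 mm wide (y) by 30 mm high (z), about 0.15 to 0.3 kg, hard-sided. It starts flat on the bench between the robot and the stand.
- rail_stand: Fixed black wire rack with three blue sloping rails, right of the work; keep the arm clear of it. Origin on the bench under its middle. It covers 310 mm either way along world x and 190 mm along world y, up to 0.38 m high; its nearest left-hand posts stand 185 mm left of the origin.
- tape_roll: Roll of black tape lying on the bench, 62 mm across, 19 mm high; origin under its middle. To be left alone.
- oil_bottle: Small oiler bottle with a red needle spout, 35 mm across, 114 mm tall, upright on the bench; origin under its middle. To be left alone.
Things that resemble listed ones, but are neither listed nor needed, are in the scene too. What is shaped like the part that bears small_carton_centre but turquoise is not meant.

How it is judged:
By the outcome, as a careful person would: the job done as asked, in the order asked, and still so for the second after the job is handed in, with the robot touching nothing.
It also fails if it takes over 72 s, if anything falls off the work surface, if the arm or the gripper's body presses on something with over 40 N, if the wrist force passes 120 N, or if a joint passes its speed limit or range.

### The arm

A 6-joint arm with a two-finger parallel gripper is mounted at the origin on a cart in front of the work surface, level with it; the furniture and walls round the work are solid. World frame = base frame: x ahead of the robot, y to its left, z up, the work surface at z = 0. Lengths are in m, angles in rad, forces in N, time in s.
With the tool pointing down it reaches from about 0.225 to 0.875 m from the base axis. Payload 3.4 kg.
Tool frame: the origin (TCP) lies at the very end of the fingers, on their centre line; the grasp point (between the pads) lies 19 mm behind it (manip.pinch_z is the distance from the TCP to the grasp point, in m); z points along the fingers, y is the line along which they close (so a half turn about z gives the same grasp; the last joint's range is limited). The gripper opens to 85 mm and grips with 20 to 120 N. Pads are 22 mm wide; open, the fingers measure 114 mm over their backs; the gripper's body (76 mm by 85 mm) begins 54 mm behind the grasp point. The pads swing forward as they close: fully open they stand 13 mm farther back than shut.
Start: joints at [-1.365, 0.276, 1.505, -0, 1.361, -0.121], TCP at [0.185, -0.545, 0.195] pointing down, gripper open.
Joint ranges: [-2.89, 2.89], [-0.75, 2.08], [0.22, 2.7], [-1.18, 4.32], [0.11, 2.71], [-2.7, 2.7]. Speed limits (rad/s): [2.57, 2.57, 3.14, 3.14, 3.14, 3.14].

### API

Orientations are given as a unit quaternion [w, x, y, z].
In Python, from rig import manip gives the robot as it stands. The module is installed in compiled form; this text tells all that it offers.
- The arm moves only by the shell command python3 -m jog 'ROWS' [FORCE]. ROWS is JSON, a list of rows, each an object of numbers: "dx", "dy", "dz": the shift along the tool's x, y, z each as a share of 25 cm, from -1 to 1; "ax", "ay", "az": the turn, a rotation vector about the tool's x, y, z each as a share of 90 degrees, from -1 to 1; "grip": the opening, from -1 (shut) to 1 (fully open), so that 0 is half open. A call has 1 to 5 rows; each row is the pose to reach, as a shift and turn from the pose commanded when the call began, along the tool's axes at that moment; what a row does not reach only later rows make up. A row lasts 1/12 s, in which the tool goes at most 41.7 mm and 7.16 degrees, less where a joint would pass 70% of its speed; a pose out of reach is approached as far as the arm can. A call with a number of a shift or a turn outside -1 to 1 is refused whole. A call with a gripper value outside its range is refused whole. The fingers move at their own pace and stop on an object; FORCE is the grip in N (left out, the last holds). Time passes only in rows, so rows that repeat a pose let the fingers close. It gives the time, the measured TCP pose, the force, the opening and the grip force at its end, in the units of the state.
- manip.get_state(): the state, without advancing time (a new reading comes with each control period).
- manip.get_image(name): name is "scene" or "top" or "wrist"; returns a dict with "img" (420x560x3 uint8, red, green, blue), "mtx" (3x3 intrinsics, pixels), "world_to_cam" (4x4, takes a point from world to camera coordinates); the wrist camera has in their place "T_tool_cam" (4x4, takes a point from camera to tool coordinates, whose origin is the TCP and whose axes are the flange's). Camera axes: x right, y down, z forward; pixel columns grow to the right and rows downward; lengths in m; the calibration is good to about 2 mm. A picture is of the moment at which its call begins: read the wrist's pose just before it. There is no depth.
- manip.sign_off(): hands the job in; it is judged then, once.
The state is a dict: "clock": time; "qpos": joint angles; "qd": joint speeds; "effort": joint torques, N m; "position": TCP position; "ee_rot": TCP orientation; "contact_force": force on the tool from outside, world axes, zero at the start; "moment": the same for the moment, N m; "width": finger opening in m; "gripper_force": force on a finger pad.
Only numpy, scipy, OpenCV 4.12 (cv2) and the standard library are available. Lean on these libraries where they do the work, as an engineer would, in place of code of your own. Each camera call takes 0.05 s, during which the arm holds its last target. There are 200 camera calls.

## Working session

There is one attempt and no reset: what is moved stays moved. The work goes in short steps, Python scripts to look and compute and a shell command to move; the robot and the scene stay as the last step left them, time stands still between calls to the robot, and variables do not carry over. Pictures are saved under pics/ and viewed, at most 10 in all, crops included, and the job is handed in when it is done.

```bash
mkdir -p pics; python3 - <<'E'
from rig import manip
import cv2,numpy as np
s=manip.get_state();print({k:np.round(v,3) for k,v in s.items()})
for n in("scene","top"):
    d=manip.get_image(n);cv2.imwrite(f"pics/{n}0.png",d["img"][:,:,::-1]);print(n,d["mtx"].round(1).tolist(),d["world_to_cam"].round(3).tolist())
    np.savez(f"{n}.npz",m=d["mtx"],w=d["world_to_cam"])
d=manip.get_image("wrist");print(d["T_tool_cam"].round(3).tolist())
E
```

```text
{'clock': np.float64(0.0), 'qpos': array([-1.365,  0.277,  1.506, -0.   ,  1.361, -0.121]), 'qd': array([-0.001,  0.   ,  0.   ,  0.   , -0.001, -0.001]), 'effort': array([-1.0000e-03, -4.1678e+01, -2.4581e+01, -0.0000e+00,  1.1000e-02,
        0.0000e+00]), 'position': array([ 0.184, -0.544,  0.194]), 'ee_rot': array([-0.001,  0.987,  0.163, -0.   ]), 'contact_force': array([-0.008, -1.038, -0.54 ]), 'moment': array([-0.004,  0.037,  0.048]), 'gripper_force': np.float64(0.0), 'width': np.float64(0.085)}
scene [[525.8, 0.0, 278.8], [0.0, 525.8, 208.4], [0.0, 0.0, 1.0]] [[-0.114, -0.993, 0.005, 0.211], [-0.801, 0.089, -0.592, 0.449], [0.587, -0.072, -0.806, 0.795], [0.0, 0.0, 0.0, 1.0]]
top [[478.2, 0.0, 278.6], [0.0, 478.2, 207.9], [0.0, 0.0, 1.0]] [[0.072, -0.997, 0.002, 0.093], [-0.971, -0.07, -0.228, 0.553], [0.228, 0.015, -0.974, 1.007], [0.0, 0.0, 0.0, 1.0]]
[[0.0, -0.962, -0.272, 0.07], [1.0, -0.0, 0.002, -0.0], [-0.002, -0.272, 0.962, -0.18], [0.0, 0.0, 0.0, 1.0]]
```

View pics/scene0.png

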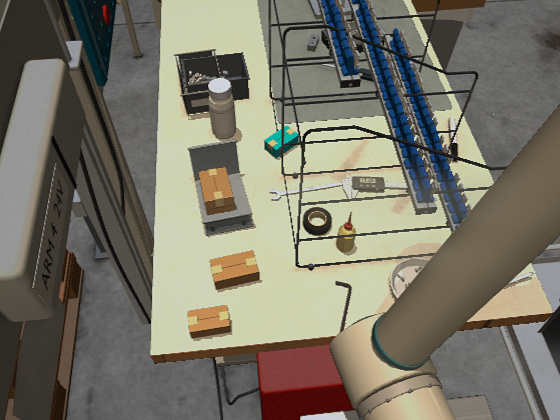

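View pics/top0.png

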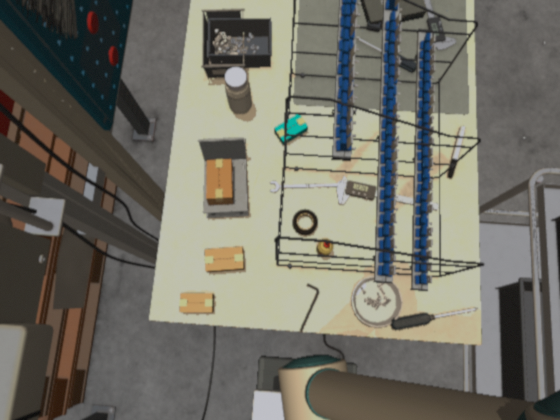

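The scene picture shows the brown cartons: large at (215,190) on the grey stand, medium at (235,270) and small at (209,320). The turquoise look-alike is at (282,140). Rack posts start at about (297,265), the tape roll is at (317,220) and the oiler at (346,235). For the small carton, the candidates are brown (209,320), turquoise (282,140) and the larger brown (235,270). I choose the brown one at (209,320). Next I'll take a close crop.

```bash
python3 - <<'E'
import cv2,numpy as np
t=cv2.imread("pics/top0.png");s=cv2.imread("pics/scene0.png")
def crop(im,x0,y0,w,h,k):
    c=cv2.resize(im[y0:y0+h,x0:x0+w],None,fx=k,fy=k,interpolation=cv2.INTER_CUBIC)
    for i in range(0,w,10): cv2.putText(c,str(x0+i),(i*k,8),0,.3,(0,0,255));cv2.line(c,(i*k,8),(i*k,14),(0,0,255))
    for i in range(0,h,10): cv2.putText(c,str(y0+i),(0,i*k+3),0,.3,(0,0,255));cv2.line(c,(20,i*k),(26,i*k),(0,0,255))
    return c
cv2.imwrite("pics/c1.png",np.hstack([crop(t,192,130,65,98,6),crop(t,172,238,66,98,6)]))
cv2.imwrite("pics/c2.png",np.hstack([crop(s,183,135,75,110,5),crop(s,183,240,80,110,5)]))
E
```

```text
(no output)
```

View pics/c1.png

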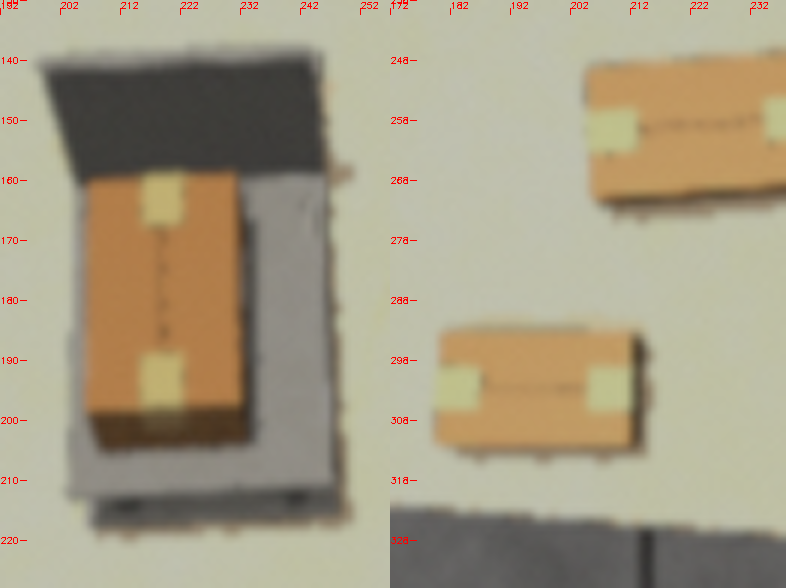

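View pics/c2.png

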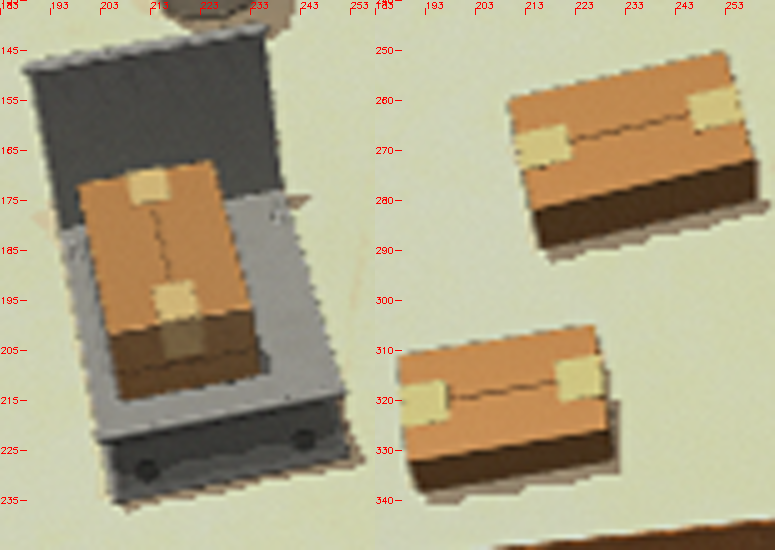

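The crops confirm it: the small carton (brown, long side across) is at scene (209,320) and the medium at (235,270). The large carton sits left of the deck's middle. Now I'll fit the poses.

```bash
cat > h.py <<'E'
import numpy as np,cv2
from scipy.optimize import least_squares
from scipy.spatial.transform import Rotation as R
C={n:np.load(f"{n}.npz") for n in("scene","top")}
def proj(n,P):
    c=C[n]; p=(np.c_[P,np.ones(len(P))]@c['w'].T)[:,:3]@c['m'].T
    return p[:,:2]/p[:,2:]
def onplane(n,uv,z):
    c=C[n];Rw=c['w'][:3,:3];o=-Rw.T@c['w'][:3,3];d=Rw.T@np.linalg.inv(c['m'])@[uv[0],uv[1],1]
    return o+d*(z-o[2])/d[2]
def rot(yaw,tilt=0): return R.from_euler('ZY',[yaw,tilt],degrees=True)
def fit(model,obs,x0):
    f=lambda x:np.concatenate([(proj(n,model(x)[i])-o).ravel() for n,i,o in obs])
    r=least_squares(f,x0,x_scale=[.01,.01,1.][:len(x0)]);return r.x,np.sqrt(np.mean(r.fun**2))
E
python3 - <<'E'
from h import *
A=np.array
S=A([[-.135,.05,0],[-.135,-.05,0],[0,.05,0],[0,-.05,0],[0,.05,.084],[0,-.05,.084]])
pose=lambda x,P,z,t:rot(x[2],t).apply(P)+[x[0],x[1],z]
st=A([[203.3,212.8],[248.3,211.2],[205,160.7],[245.8,158.8],[198.7,141.7],[244.2,140.3]])
ss=A([[202.4,222.6],[251.6,213.6],[195.4,181.6],[239.8,173],[189.4,149.4],[235.6,142.6]])
a=np.arange
for o in([("top",a(6),st),("scene",a(6),ss)],[("top",a(6),st)],[("scene",a(6),ss)]):
    x,e=fit(lambda x:pose(x,S,.016,12),o,[.6,.1,0]);print("stand",x.round(4),e.round(2))
    if len(o)==2: X=x
L=A([[-.05,.029,.019],[-.05,-.029,.019],[.05,.029,.019],[.05,-.029,.019]])
lt=A([[206.2,198.3],[232.5,197.5],[206.7,159.7],[231.7,158.7]]);ls=A([[204.4,202],[233.4,196.8],[198.6,171.8],[225.4,167]])
def lm(x): # in stand frame x,y,yaw
    return pose(X,R.from_euler('z',x[2],degrees=True).apply(L)+[x[0],x[1],.019],.016,12)
for o in([("top",a(4),lt),("scene",a(4),ls)],[("top",a(4),lt)],[("scene",a(4),ls)]):
    x,e=fit(lm,o,[-.07,.01,0]);print("large in stand",x.round(4),e.round(2))
def box(l,w,h): return A([[l,w,h],[l,-w,h],[-l,-w,h],[-l,w,h]])/2*[1,1,2]
# order: with yaw~-90: length along -y. corners order fl,fr,nr,nl
def B(l,w,h): return A([[-l/2,w/2,h],[l/2,w/2,h],[l/2,-w/2,h],[-l/2,-w/2,h]])
for nm,b,t,s in(("med",B(.086,.05,.034),([0,3],A([[204.8,249],[206.2,271.3]])),A([[210,259.6],[253.4,250.2],[259,272],[214.4,281.6]])),
 ("small",B(.072,.042,.03),(a(4),A([[180.5,293.2],[212.3,293.2],[212.3,312.2],[179.2,311.8]])),A([[187.6,310.4],[226.8,305],[229.6,326],[189.6,332]]))):
    for o in([("top",t[0],t[1]),("scene",a(4),s)],[("scene",a(4),s)]):
        x,e=fit(lambda x:pose(x,b,0,0),o,[.4,.15,-90]);print(nm,x.round(4),e.round(2))
print("tape",onplane("scene",(317,220),.019),onplane("top",(305,222),.019))
print("oil",onplane("scene",(346,245),.03),onplane("top",(324,250),.06))
print("rack post near base",onplane("scene",(310,266),0),onplane("top",(277,262),0.0), "top",onplane("top",(277,238),.2))
E
```

```text
stand [0.6639 0.2698 6.7825] 0.74
stand [0.6637 0.2679 6.858 ] 0.52
stand [0.6641 0.2714 6.7474] 0.42
large in stand [-0.0688  0.01    0.2096] 0.57
large in stand [-0.0695  0.0082  0.3353] 0.16
large in stand [-0.068   0.0114  0.13  ] 0.11
med [  0.427    0.2479 -81.6671] 0.66
med [  0.4274   0.2489 -82.3542] 0.18
small [  0.3262   0.3007 -86.6702] 0.64
small [  0.3269   0.3019 -87.1106] 0.3
tape [0.52529917 0.07305755 0.019     ] [0.52618744 0.06918363 0.019     ]
oil [0.45207407 0.0276089  0.03      ] [0.45787879 0.02548339 0.06      ]
rack post near base [0.4299431  0.10094603 0.        ] [0.43113136 0.12747135 0.        ] top [0.45355447 0.12874812 0.2       ]
```

```bash
cat > go.py <<'E'
from h import *
from rig import manip
SP=np.array([.6639,.2698,.016]);SY=6.78   # stand seat fit
def stand(p): return rot(SY,12).apply(p)+SP
def tool(yaw,st=False):  # tool orientation: x at yaw, pointing down (or square to deck)
    if st: return rot(SY,12)*R.from_euler('z',yaw-SY,degrees=True)*R.from_euler('x',180,degrees=True)
    return R.from_euler('z',yaw,degrees=True)*R.from_euler('x',180,degrees=True)
def cur():
    s=manip.get_state();q=s["ee_rot"];return s["position"],R.from_quat([q[1],q[2],q[3],q[0]]),s
def go(pos,T=None):
    p,r,s=cur();T=T or r
    d=r.inv().apply(np.array(pos)-p);a=(r.inv()*T).as_rotvec(degrees=True)
    print("d",(d/.25).round(4),"a",(a/90).round(4),"rows %.1f"%max(np.linalg.norm(d)/.0417,np.linalg.norm(a)/7.16))
E
python3 - <<'E'
from go import *
go([.10,-.29,.26]);go([.27,0,.26]);go([.25,.25,.26])
E
```

```text
d [ 0.0062 -1.0716 -0.2624] a [0. 0. 0.] rows 6.6
d [ 1.0226 -1.9519 -0.2609] a [0. 0. 0.] rows 13.3
d [ 1.2678 -2.9247 -0.2595] a [0. 0. 0.] rows 19.2
```

```bash
r='"dy":-0.8,"dz":-0.2'
python3 -m jog '[{"dy":-0.8,"dz":-0.2},{"dy":-0.8,"dz":-0.2},{"dy":-0.8,"dz":-0.2},{"dy":-0.8,"dz":-0.2},{"dy":-0.8,"dz":-0.2}]'
python3 -m jog '[{"dy":-0.25,"dz":-0.06},{"dy":-0.25,"dz":-0.06},{"dx":0.5,"dy":-0.65,"dz":-0.06},{"dx":0.5,"dy":-0.65,"dz":-0.06},{"dx":0.5,"dy":-0.65,"dz":-0.06}]'
python3 - <<'E'
from go import *
go([.27,0,.26]);go([.25,.25,.26],tool(6.78));print(cur()[2]["qpos"])
E
```

```text
d [ 1.0226 -1.9519 -0.2609] a [0. 0. 0.] rows 13.3
d [ 1.2678 -2.9247 -0.2595] a [-0.0009 -0.      0.1327] rows 19.2
[-1.36500508e+00  2.76451393e-01  1.50583943e+00  3.03759219e-05
  1.36070846e+00 -1.20973068e-01]schema error: expected keys dx, dy, dz, ax, ay, az, grip
schema error: expected keys dx, dy, dz, ax, ay, az, grip
```

```bash
python3 -m jog '[{"dx":0,"dy":-0.8,"dz":-0.2,"ax":0,"ay":0,"az":0,"grip":1},{"dx":0,"dy":-0.8,"dz":-0.2,"ax":0,"ay":0,"az":0,"grip":1},{"dx":0,"dy":-0.8,"dz":-0.2,"ax":0,"ay":0,"az":0,"grip":1},{"dx":0,"dy":-0.8,"dz":-0.2,"ax":0,"ay":0,"az":0,"grip":1},{"dx":0,"dy":-0.8,"dz":-0.2,"ax":0,"ay":0,"az":0,"grip":1}]'
python3 -m jog '[{"dx":0,"dy":-0.25,"dz":-0.06,"ax":0,"ay":0,"az":0,"grip":1},{"dx":0,"dy":-0.25,"dz":-0.06,"ax":0,"ay":0,"az":0,"grip":1},{"dx":0.4,"dy":-0.6,"dz":-0.06,"ax":0,"ay":0,"az":0,"grip":1},{"dx":0.4,"dy":-0.6,"dz":-0.06,"ax":0,"ay":0,"az":0,"grip":1},{"dx":0.4,"dy":-0.6,"dz":-0.06,"ax":0,"ay":0,"az":0,"grip":1}]'
python3 - <<'E'
from go import *
go([.27,0,.26]);go([.25,.25,.26],tool(6.78));print(cur()[2]["qpos"])
E
```

```text
clock: 0.57
position: [0.1198, -0.3527, 0.2446]
ee_rot: [-0.001, 0.987, 0.163, -0.0]
contact_force: [-0.3, -0.0, 0.2]
width: 0.0855
gripper_force: 0.0
clock: 0.98
position: [0.1627, -0.1864, 0.2597]
ee_rot: [0.0, 0.987, 0.16, 0.0]
contact_force: [1.6, -0.3, -0.0]
width: 0.0851
gripper_force: 0.0
d [ 0.6427 -0.5717 -0.0013] a [0. 0. 0.] rows 5.2
d [ 0.883  -1.5457 -0.0022] a [ 0.0007 -0.0005  0.1294] rows 10.7
[-1.13832239e+00 -2.91590643e-01  1.90698437e+00  5.92547153e-04
  1.52502361e+00  1.10783408e-01]
```

```bash
python3 -m jog '[{"dx":0.6,"dy":-0.55,"dz":0,"ax":0,"ay":0,"az":0,"grip":1},{"dx":0.6,"dy":-0.55,"dz":0,"ax":0,"ay":0,"az":0,"grip":1},{"dx":0.6,"dy":-0.55,"dz":0,"ax":0,"ay":0,"az":0,"grip":1},{"dx":0.6,"dy":-0.55,"dz":0,"ax":0,"ay":0,"az":0,"grip":1},{"dx":0.6,"dy":-0.55,"dz":0,"ax":0,"ay":0,"az":0,"grip":1}]'
python3 -m jog '[{"dx":0.25,"dy":-0.9,"dz":0,"ax":0,"ay":0,"az":0.13,"grip":1},{"dx":0.25,"dy":-0.9,"dz":0,"ax":0,"ay":0,"az":0.13,"grip":1},{"dx":0.25,"dy":-0.9,"dz":0,"ax":0,"ay":0,"az":0.13,"grip":1},{"dx":0.25,"dy":-0.9,"dz":0,"ax":0,"ay":0,"az":0.13,"grip":1},{"dx":0.25,"dy":-0.9,"dz":0,"ax":0,"ay":0,"az":0.13,"grip":1}]'
python3 - <<'E'
from go import *
go([.25,.25,.26],tool(6.78));go(stand([-.14,0,.20]),tool(6.78,1));print(cur()[2]["qpos"])
E
```

```text
clock: 1.4
position: [0.2516, -0.0265, 0.2599]
ee_rot: [0.001, 0.987, 0.163, 0.001]
contact_force: [0.1, -0.8, 0.3]
width: 0.0855
gripper_force: 0.0
clock: 1.82
position: [0.2427, 0.1387, 0.2598]
ee_rot: [0.0, 0.998, 0.061, 0.001]
contact_force: [2.6, -0.2, 0.5]
width: 0.0859
gripper_force: 0.0
d [ 0.0828 -0.4384 -0.0008] a [ 0.0003 -0.0009  0.002 ] rows 2.7
d [ 1.3543 -0.3177  0.0781] a [ 0.0005 -0.1342  0.0019] rows 8.4
[ 2.69291038e-01 -2.33575115e-01  1.87141013e+00 -6.81481799e-04
  1.50247935e+00  1.71868612e+00]
```

```bash
python3 -m jog '[{"dx":0.06,"dy":-0.4,"dz":0,"ax":0,"ay":0,"az":0,"grip":1},{"dx":0.06,"dy":-0.4,"dz":0,"ax":0,"ay":0,"az":0,"grip":1},{"dx":0.45,"dy":-0.4,"dz":0,"ax":0,"ay":-0.13,"az":0,"grip":1},{"dx":0.45,"dy":-0.4,"dz":0,"ax":0,"ay":-0.13,"az":0,"grip":1},{"dx":0.45,"dy":-0.4,"dz":0,"ax":0,"ay":-0.13,"az":0,"grip":1}]'
python3 - <<'E'
from go import *
go(stand([-.05,0,.16]),tool(6.78,1));print(cur()[2]["qpos"])
E
```

```text
clock: 2.23
position: [0.3488, 0.2552, 0.2551]
ee_rot: [0.008, 0.993, 0.064, -0.104]
contact_force: [0.7, 0.1, -0.7]
width: 0.0852
gripper_force: 0.0
d [1.2289 0.1032 0.0359] a [ 0.0026 -0.0009  0.0066] rows 7.4
[0.41662419 0.14585184 1.54957633 0.05699351 1.64626509 1.8568996 ]
```

```bash
python3 -m jog '[{"dx":0.7,"dy":0.06,"dz":0,"ax":0,"ay":0,"az":0,"grip":1},{"dx":0.7,"dy":0.06,"dz":0,"ax":0,"ay":0,"az":0,"grip":1},{"dx":0.7,"dy":0.06,"dz":0,"ax":0,"ay":0,"az":0,"grip":1},{"dx":0.7,"dy":0.06,"dz":0,"ax":0,"ay":0,"az":0,"grip":1},{"dx":0.7,"dy":0.06,"dz":0,"ax":0,"ay":0,"az":0,"grip":1}]'
python3 -m jog '[{"dx":0.5,"dy":0.04,"dz":0.03,"ax":0,"ay":0,"az":0,"grip":1},{"dx":0.5,"dy":0.04,"dz":0.03,"ax":0,"ay":0,"az":0,"grip":1},{"dx":0.5,"dy":0.04,"dz":0.03,"ax":0,"ay":0,"az":0,"grip":1},{"dx":0.5,"dy":0.04,"dz":0.03,"ax":0,"ay":0,"az":0,"grip":1},{"dx":0.5,"dy":0.04,"dz":0.03,"ax":0,"ay":0,"az":0,"grip":1}]'
cat >> go.py <<'E'
def wrist(name):
    p,r,s=cur();d=manip.get_image("wrist");im=d["img"][:,:,::-1].copy();cv2.imwrite(f"pics/{name}.png",im)
    W=np.eye(4);W[:3,:3]=r.as_matrix();W[:3,3]=p
    np.savez(f"{name}.npz",m=d["mtx"],w=np.linalg.inv(W@d["T_tool_cam"]))
    C[name]=np.load(f"{name}.npz");return im
def show(name,im):  # upscale with ticks
    c=cv2.resize(im,(784,588),interpolation=cv2.INTER_CUBIC)
    for i in range(0,560,40): cv2.putText(c,str(i),(int(i*1.4),8),0,.3,(0,0,255))
    for i in range(0,420,20): cv2.putText(c,str(i),(0,int(i*1.4)+3),0,.3,(0,0,255))
    cv2.imwrite(f"pics/{name}_v.png",c)
E
python3 - <<'E'
from go import *
go(stand([-.05,0,.16]),tool(6.78,1))
show("w1",wrist("w1"))
E
```

```text
clock: 2.65
position: [0.5205, 0.2559, 0.2201]
ee_rot: [0.007, 0.993, 0.06, -0.102]
contact_force: [0.8, 0.8, -0.3]
width: 0.0855
gripper_force: 0.0
clock: 3.07
position: [0.6367, 0.2606, 0.1875]
ee_rot: [0.007, 0.993, 0.06, -0.105]
contact_force: [0.1, 0.3, 0.7]
width: 0.0851
gripper_force: 0.0
d [ 0.0525 -0.0234  0.0075] a [0.001  0.0003 0.0017] rows 0.3
```

View pics/w1_v.png

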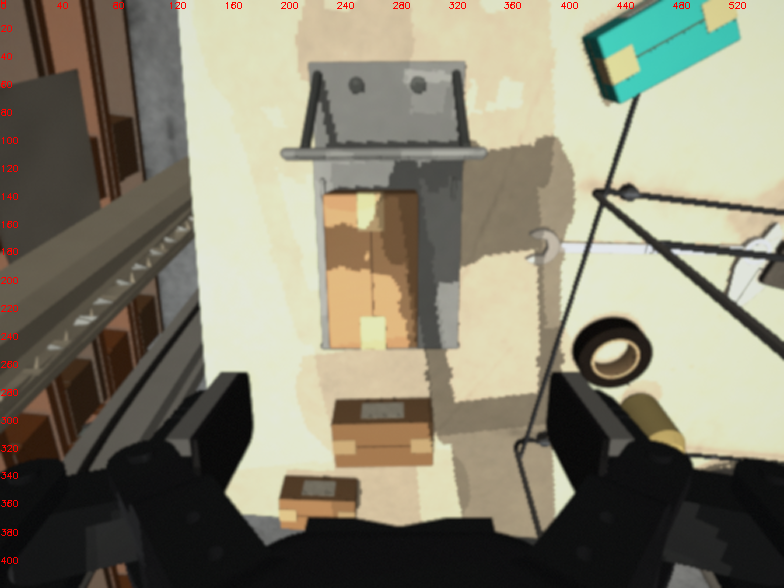

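The wrist view shows the large carton's top at (327..418, 191..348) in view pixels, left of the deck's middle. The deck edges are at x 322 and 459, and the backstop's top edge is at y≈154. I'll refit in this view.

```bash
python3 - <<'E'
from go import *
C["w1"]=np.load("w1.npz");A=np.array
print(C["w1"]["m"].round(1).tolist())
pose=lambda x,P,z,t:rot(x[2],t).apply(P)+[x[0],x[1],z]
S=A([[-.135,.05,0],[-.135,-.05,0],[0,.05,.084],[0,-.05,.084]])
o=A([[322,348],[459,348],[283,158],[485,158]])/1.4
x,e=fit(lambda x:pose(x,S,.016,12),[("w1",np.arange(4),o)],[.66,.27,6.8]);print(x.round(4),e)
print((proj("w1",pose(x,S,.016,12))*1.4).round(1))
print("deck corner pts",(proj("w1",pose(x,A([[-.02,.05,0],[-.02,-.05,0]]),.016,12))*1.4).round(1))
L=A([[-.05,.029,.019],[-.05,-.029,.019],[.05,.029,.019],[.05,-.029,.019]])
lo=A([[327,347.5],[418,347.5],[324,191],[416,191]])/1.4
y,e=fit(lambda q:pose(x,R.from_euler('z',q[2],degrees=True).apply(L)+[q[0],q[1],.019],.016,12),[("w1",np.arange(4),lo)],[-.07,.01,0]);print("large",y.round(4),e)
B=lambda l,w,h:A([[-l/2,w/2,h],[l/2,w/2,h],[l/2,-w/2,h],[-l/2,-w/2,h]])
m=A([[333,423],[433,420],[433,466],[334,466]])/1.4
m,e=fit(lambda q:pose(q,B(.086,.05,.034),0,0),[("w1",np.arange(4),m)],[.43,.25,-82]);print("med",m.round(4),e)
E
```

```text
[[354.2, 0.0, 285.1], [0.0, 354.2, 208.9], [0.0, 0.0, 1.0]]
[0.6672 0.2716 7.2974] 0.7340862557608143
[[322.2 347.2]
 [457.8 346.4]
 [284.4 159.2]
 [484.3 157.9]]
deck corner pts [[314.  188.2]
 [462.3 187.3]]
large [-0.0696  0.0104 -0.3406] 0.9805921740363975
med [  0.4293   0.2487 -82.5046] 0.8306933240876115
```

```bash
python3 - <<'E'
import cv2,numpy as np
im=cv2.imread("pics/w1.png").astype(int)
for y in(120,125,130,160,200,230,243):
    print(y,'L',[tuple(v) for v in im[y,223:238].tolist()][::1] if y in(125,160,230) else im[y,223:238].sum(1).tolist(),'R',im[y,318:340].sum(1).tolist())
E
```

```text
120 L [592, 521, 507, 509, 507, 506, 505, 502, 500, 499, 500, 497, 491, 473, 443] R [222, 222, 223, 222, 221, 222, 224, 221, 223, 223, 223, 229, 264, 314, 346, 351, 354, 355, 355, 356, 359, 361]
125 L [(185, 213, 208), (166, 182, 181), (162, 172, 172), (163, 172, 172), (163, 172, 172), (162, 171, 171), (161, 169, 169), (159, 168, 168), (159, 168, 168), (161, 170, 169), (161, 169, 170), (160, 169, 169), (159, 166, 167), (151, 159, 159), (143, 151, 151)] R [220, 223, 230, 236, 228, 221, 218, 221, 223, 222, 223, 237, 288, 337, 354, 357, 357, 356, 355, 355, 354, 352]
130 L [612, 546, 538, 536, 515, 489, 473, 441, 372, 367, 448, 489, 488, 475, 458] R [224, 228, 243, 253, 240, 236, 242, 236, 242, 256, 264, 270, 302, 340, 353, 352, 352, 353, 353, 353, 357, 356]
160 L [(209, 231, 228), (206, 229, 225), (194, 217, 213), (179, 192, 191), (177, 187, 186), (178, 187, 187), (174, 183, 183), (156, 168, 173), (126, 153, 178), (117, 164, 206), (125, 179, 221), (127, 183, 224), (126, 181, 222), (124, 178, 221), (122, 175, 218)] R [267, 267, 267, 267, 270, 269, 269, 270, 272, 273, 274, 303, 343, 355, 354, 356, 357, 360, 361, 361, 360, 359]
200 L [672, 672, 672, 663, 623, 555, 545, 549, 540, 501, 471, 505, 535, 541, 540] R [272, 269, 269, 271, 277, 297, 316, 312, 313, 357, 474, 576, 606, 618, 625, 627, 628, 629, 629, 630, 631, 631]
230 L [(195, 228, 228), (195, 228, 228), (195, 228, 228), (194, 227, 228), (190, 224, 225), (176, 209, 210), (160, 182, 182), (162, 174, 173), (164, 173, 173), (163, 173, 172), (155, 168, 171), (138, 163, 183), (122, 170, 209), (126, 183, 224), (128, 186, 226)] R [469, 469, 469, 469, 470, 470, 469, 466, 453, 470, 546, 604, 617, 617, 617, 615, 615, 617, 621, 624, 623, 622]
243 L [653, 653, 651, 651, 649, 638, 591, 520, 504, 502, 493, 463, 453, 503, 532] R [458, 470, 472, 470, 469, 469, 468, 463, 465, 514, 591, 617, 623, 626, 629, 629, 628, 629, 629, 629, 631, 631]
```

```bash
sed -i 's/^SP=.*/SP=np.array([.666,.2712,.016]);SY=7.1/' go.py; python3 - <<'E'
from go import *
go(stand([-.068,.0103,.05]),tool(SY,1));go(stand([-.068,.0103,.006]),tool(SY,1))
E
```

```text
d [-0.0051 -0.0666  0.453 ] a [-0.     -0.0008 -0.0012] rows 2.7
d [-0.0054 -0.0666  0.629 ] a [-0.     -0.0008 -0.0012] rows 3.8
```

```bash
python3 -m jog '[{"dx":-0.005,"dy":-0.067,"dz":0.1,"ax":0,"ay":0,"az":0,"grip":1},{"dx":-0.005,"dy":-0.067,"dz":0.45,"ax":0,"ay":0,"az":0,"grip":1},{"dx":-0.005,"dy":-0.067,"dz":0.45,"ax":0,"ay":0,"az":0,"grip":1},{"dx":-0.005,"dy":-0.067,"dz":0.45,"ax":0,"ay":0,"az":0,"grip":1},{"dx":-0.005,"dy":-0.067,"dz":0.45,"ax":0,"ay":0,"az":0,"grip":1}]'
python3 -m jog '[{"dx":0,"dy":0,"dz":0.09,"ax":0,"ay":0,"az":0,"grip":1},{"dx":0,"dy":0,"dz":0.175,"ax":0,"ay":0,"az":0,"grip":1},{"dx":0,"dy":0,"dz":0.175,"ax":0,"ay":0,"az":0,"grip":1},{"dx":0,"dy":0,"dz":0.175,"ax":0,"ay":0,"az":0,"grip":1}]'
python3 - <<'E'
from go import *
go(stand([-.068,.0103,.006]),tool(SY,1))
E
```

```text
clock: 3.53
position: [0.6066, 0.2746, 0.0811]
ee_rot: [0.007, 0.993, 0.061, -0.104]
contact_force: [-0.3, 1.0, 0.1]
width: 0.0854
gripper_force: 0.0
clock: 3.87
position: [0.6027, 0.2743, 0.0415]
ee_rot: [0.006, 0.993, 0.061, -0.1]
contact_force: [-0.2, 0.3, 0.7]
width: 0.085
gripper_force: 0.0
d [-0.0066  0.0026  0.0237] a [-0.0005 -0.0055 -0.0007] rows 0.1
```

```bash
python3 -m jog '[{"dx":0,"dy":0,"dz":0,"ax":0,"ay":0,"az":0,"grip":-0.3},{"dx":0,"dy":0,"dz":0,"ax":0,"ay":0,"az":0,"grip":-0.3},{"dx":0,"dy":0,"dz":0,"ax":0,"ay":0,"az":0,"grip":-0.3},{"dx":0,"dy":0,"dz":0,"ax":0,"ay":0,"az":0,"grip":-0.3},{"dx":0,"dy":0,"dz":0,"ax":0,"ay":0,"az":0,"grip":-0.3}]' 30
python3 - <<'E'
from go import *
go(stand([-.068,.0103,.006]),tool(SY,1));go(stand([-.050,0,.006]),tool(SY,1))
E
```

```text
clock: 4.28
position: [0.6017, 0.2739, 0.0394]
ee_rot: [0.006, 0.993, 0.061, -0.101]
contact_force: [1.6, 0.4, -0.5]
width: 0.0298
gripper_force: 0.0
d [-0.0042  0.0015  0.0148] a [-0.0002 -0.004  -0.0008] rows 0.1
d [0.0678 0.0426 0.0153] a [-0.0002 -0.004  -0.0008] rows 0.5
```

```bash
python3 - <<'E'
from go import *
print(cur()[2]["width"],cur()[2]["gripper_force"])
a=manip.get_image("scene")["img"][130:250,150:310,::-1];w=wrist("w2")
t=manip.get_image("top")["img"][120:230,180:300,::-1]
cv2.imwrite("pics/m2.png",np.hstack([cv2.resize(a,(400,300)),cv2.resize(w,(400,300))]))
E
```

```text
0.02984844011907843 0.0
```

View pics/m2.png

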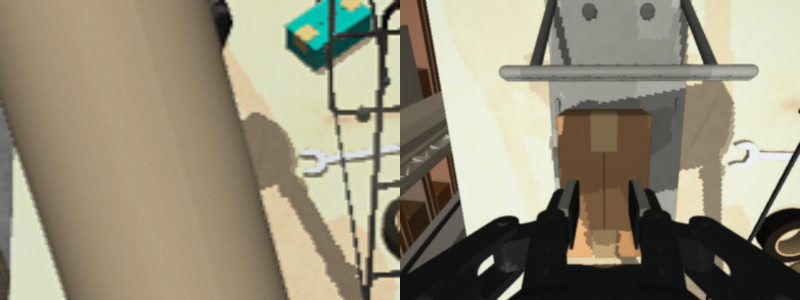

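The wrist view shows the fingers closed above the carton's top face, not beside it, so the tips sit higher than I assumed. I'll check pinch_z and look closer.

```bash
python3 - <<'E'
from go import *
print(manip.pinch_z)
p,r,s=cur();print(p,r.as_matrix().round(3).tolist(),s["qpos"].round(3))
C["w2"]=np.load("w2.npz")
t=lambda P:p+r.apply(P)
print("TCP",proj("w2",[p]),"pinch",proj("w2",[t([0,0,-.019])]))
print("tips",proj("w2",np.array([t([.011,.015,0]),t([.011,-.015,0]),t([.011,.015,-.03]),t([.011,-.015,-.03])])).round(0))
L=np.array([[-.05,.029,.038],[-.05,-.029,.038],[.05,.029,.038],[.05,-.029,.038]])+[-.0695,.0103,0]
print("carton pred",proj("w2",stand(L)).round(0))
im=cv2.imread("pics/w2.png")[120:420,130:430]
cv2.imwrite("pics/m3.png",cv2.resize(im,(600,600),interpolation=cv2.INTER_CUBIC))
E
```

```text
0.0187
[0.60126119 0.27387113 0.03884116] [[0.972, 0.122, -0.201], [0.12, -0.992, -0.025], [-0.203, 0.0, -0.979]] [0.3   0.626 1.334 0.036 1.383 1.738]
TCP [[285.3923728  242.29050518]] pinch [[285.49216323 256.26951487]]
tips [[313. 223.]
 [257. 223.]
 [319. 243.]
 [252. 244.]]
carton pred [[229. 360.]
 [344. 360.]
 [219. 162.]
 [354. 162.]]
```

View pics/m3.png

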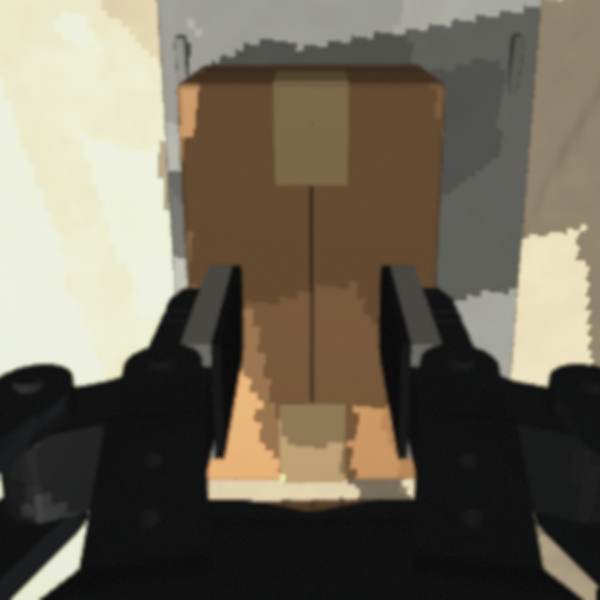

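Full-resolution check: the carton's far edge is exactly where predicted, at (220,162). The pad tips are at (250,254) and (320,254), not at row 223, so the real tips are about 37 mm behind the reported TCP. I'll open and go deeper in stages, watching the force.

```bash
python3 -m jog '[{"dx":0,"dy":0,"dz":0,"ax":0,"ay":0,"az":0,"grip":1},{"dx":0,"dy":0,"dz":0,"ax":0,"ay":0,"az":0,"grip":1},{"dx":0,"dy":0,"dz":0,"ax":0,"ay":0,"az":0,"grip":1},{"dx":0,"dy":0,"dz":0,"ax":0,"ay":0,"az":0,"grip":1},{"dx":0,"dy":0,"dz":0,"ax":0,"ay":0,"az":0,"grip":1}]'
python3 -m jog '[{"dx":0,"dy":0,"dz":0.05,"ax":0,"ay":0,"az":0,"grip":1},{"dx":0,"dy":0,"dz":0.1,"ax":0,"ay":0,"az":0,"grip":1},{"dx":0,"dy":0,"dz":0.1,"ax":0,"ay":0,"az":0,"grip":1},{"dx":0,"dy":0,"dz":0.1,"ax":0,"ay":0,"az":0,"grip":1}]'
python3 - <<'E'
from go import *
im=wrist("w4")[150:400,60:500]
cv2.imwrite("pics/m4.png",cv2.resize(im,None,fx=1.5,fy=1.5))
E
```

```text
clock: 4.85
position: [0.6012, 0.2738, 0.0387]
ee_rot: [0.006, 0.993, 0.061, -0.102]
contact_force: [-0.2, 0.2, 0.6]
width: 0.0851
gripper_force: 0.0
clock: 5.18
position: [0.5956, 0.273, 0.0138]
ee_rot: [0.007, 0.993, 0.061, -0.103]
contact_force: [0.4, 0.7, -0.7]
width: 0.0854
gripper_force: 0.0
```

View pics/m4.png

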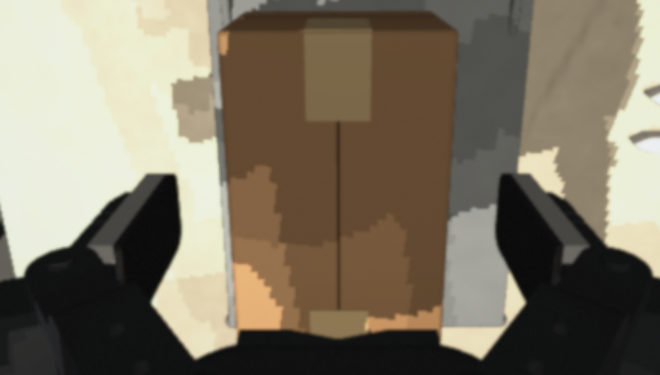

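The open fingers straddle the carton. The reported TCP is already below deck level with no contact, which confirms the offset. Going down further and closing.

```bash
python3 -m jog '[{"dx":0,"dy":0,"dz":0.03,"ax":0,"ay":0,"az":0,"grip":1},{"dx":0,"dy":0,"dz":0.06,"ax":0,"ay":0,"az":0,"grip":1},{"dx":0,"dy":0,"dz":0.09,"ax":0,"ay":0,"az":0,"grip":1},{"dx":0,"dy":0,"dz":0.09,"ax":0,"ay":0,"az":0,"grip":1}]'
python3 -m jog '[{"dx":0,"dy":0,"dz":0,"ax":0,"ay":0,"az":0,"grip":0.1},{"dx":0,"dy":0,"dz":0,"ax":0,"ay":0,"az":0,"grip":0.1},{"dx":0,"dy":0,"dz":0,"ax":0,"ay":0,"az":0,"grip":0.1},{"dx":0,"dy":0,"dz":0,"ax":0,"ay":0,"az":0,"grip":0.1},{"dx":0,"dy":0,"dz":0,"ax":0,"ay":0,"az":0,"grip":0.1}]' 30
python3 - <<'E'
from go import *
wrist("w5");p,r,s=cur();print(rot(SY,12).inv().apply(p-SP),s["moment"].round(2))
E
```

```text
clock: 5.57
position: [0.59, 0.2722, -0.0096]
ee_rot: [0.007, 0.993, 0.061, -0.103]
contact_force: [-1.2, 0.5, -0.0]
width: 0.0856
gripper_force: 0.0
clock: 5.98
position: [0.5923, 0.2728, -0.0075]
ee_rot: [0.006, 0.993, 0.061, -0.101]
contact_force: [1.2, -0.4, -0.5]
width: 0.0578
gripper_force: 35.1
[-0.06648589  0.01069596 -0.03819657] [-0.06 -0.21  0.03]
```

Gripped at 57.8 mm, the correct carton width. Sliding sideways to the middle and down towards the backstop.

```bash
python3 -m jog '[{"dx":0.015,"dy":0.01,"dz":0,"ax":0,"ay":0,"az":0,"grip":0.1},{"dx":0.03,"dy":0.02,"dz":0,"ax":0,"ay":0,"az":0,"grip":0.1},{"dx":0.045,"dy":0.032,"dz":0,"ax":0,"ay":0,"az":0,"grip":0.1},{"dx":0.06,"dy":0.043,"dz":0,"ax":0,"ay":0,"az":0,"grip":0.1},{"dx":0.06,"dy":0.043,"dz":0,"ax":0,"ay":0,"az":0,"grip":0.1}]'
python3 -m jog '[{"dx":0.006,"dy":0,"dz":0,"ax":0,"ay":0,"az":0,"grip":0.1},{"dx":0.012,"dy":0,"dz":0,"ax":0,"ay":0,"az":0,"grip":0.1},{"dx":0.012,"dy":0,"dz":0,"ax":0,"ay":0,"az":0,"grip":0.1}]'
python3 - <<'E'
from go import *
wrist("w6");p,r,s=cur();print(rot(SY,12).inv().apply(p-SP),s["contact_force"].round(1),(rot(SY,12).inv()*r).as_euler('xyz',degrees=True).round(2))
E
```

```text
clock: 6.45
position: [0.609, 0.2632, -0.0108]
ee_rot: [0.006, 0.993, 0.061, -0.101]
contact_force: [1.0, -0.2, 0.3]
width: 0.0576
gripper_force: 35.3
clock: 6.7
position: [0.6106, 0.2636, -0.0112]
ee_rot: [0.007, 0.993, 0.061, -0.102]
contact_force: [-1.3, -1.4, 3.4]
width: 0.058
gripper_force: 35.6
[-0.04904245 -0.00067873 -0.03821644] [-1.4 -1.8  3.5] [ 1.7996e+02 -3.0000e-01 -8.0000e-02]
```

```bash
python3 -m jog '[{"dx":0.006,"dy":-0.002,"dz":0,"ax":0,"ay":0,"az":0,"grip":0.1},{"dx":0.006,"dy":-0.002,"dz":0,"ax":0,"ay":0,"az":0,"grip":0.1},{"dx":0.006,"dy":-0.002,"dz":0,"ax":0,"ay":0,"az":0,"grip":0.1}]'
python3 -m jog '[{"dx":0.006,"dy":0,"dz":0,"ax":0,"ay":0,"az":0,"grip":0.1},{"dx":0.006,"dy":0,"dz":0,"ax":0,"ay":0,"az":0,"grip":0.1},{"dx":0.006,"dy":0,"dz":0,"ax":0,"ay":0,"az":0,"grip":0.1}]'
python3 -m jog '[{"dx":0.006,"dy":0,"dz":0,"ax":0,"ay":0,"az":0,"grip":0.1},{"dx":0.006,"dy":0,"dz":0,"ax":0,"ay":0,"az":0,"grip":0.1},{"dx":0.006,"dy":0,"dz":0,"ax":0,"ay":0,"az":0,"grip":0.1}]'
python3 - <<'E'
from go import *
wrist("w6");p,r,s=cur();print(rot(SY,12).inv().apply(p-SP),s["contact_force"].round(1),(rot(SY,12).inv()*r).as_euler('xyz',degrees=True).round(2))
E
```

```text
clock: 7.0
position: [0.612, 0.2645, -0.0115]
ee_rot: [0.007, 0.993, 0.061, -0.102]
contact_force: [-1.5, -2.1, 6.0]
width: 0.0578
gripper_force: 35.6
clock: 7.25
position: [0.6125, 0.2648, -0.0117]
ee_rot: [0.007, 0.993, 0.061, -0.103]
contact_force: [-3.5, -2.4, 6.1]
width: 0.0574
gripper_force: 35.8
clock: 7.5
position: [0.6124, 0.2648, -0.0116]
ee_rot: [0.007, 0.993, 0.061, -0.104]
contact_force: [-5.6, -3.2, 8.3]
width: 0.0575
gripper_force: 36.0
[-0.04705924  0.0002401  -0.03824111] [-6.5 -3.   8.4] [ 1.7998e+02 -3.0000e-02 -6.0000e-02]
```

```bash
python3 -m jog '[{"dx":0.012,"dy":0,"dz":0,"ax":0,"ay":0,"az":0,"grip":0.1},{"dx":0.012,"dy":0,"dz":0,"ax":0,"ay":0,"az":0,"grip":0.1},{"dx":0.0,"dy":0,"dz":0,"ax":0,"ay":0,"az":0,"grip":1},{"dx":0,"dy":0,"dz":0,"ax":0,"ay":0,"az":0,"grip":1},{"dx":0,"dy":0,"dz":0,"ax":0,"ay":0,"az":0,"grip":1}]'
python3 -m jog '[{"dx":0,"dy":0,"dz":0,"ax":0,"ay":0,"az":0,"grip":1},{"dx":0,"dy":0,"dz":-0.7,"ax":0,"ay":0,"az":0,"grip":1},{"dx":0,"dy":0,"dz":-0.7,"ax":0,"ay":0,"az":0,"grip":1},{"dx":0,"dy":0,"dz":-0.7,"ax":0,"ay":0,"az":0,"grip":1},{"dx":0,"dy":0,"dz":-0.7,"ax":0,"ay":0,"az":0,"grip":1}]'
python3 -m jog '[{"dx":0.04,"dy":0,"dz":-0.1,"ax":0,"ay":0,"az":0,"grip":1},{"dx":0.04,"dy":0,"dz":-0.1,"ax":0,"ay":0,"az":0,"grip":1},{"dx":0.04,"dy":0,"dz":-0.1,"ax":0,"ay":0,"az":0,"grip":1},{"dx":0.04,"dy":0,"dz":-0.1,"ax":0,"ay":0,"az":0,"grip":1}]'
python3 - <<'E'
from go import *
p,r,s=cur();print(rot(SY,12).inv().apply(p-SP))
im=wrist("w7")[60:270,170:400]
print(proj("w7",stand(np.array([[-.135,.05,0],[-.135,-.05,0],[-.1,.029,.038],[-.1,-.029,.038],[0,.029,.038],[0,-.029,.038],[0,.05,.084]]))).round(1))
cv2.imwrite("pics/m7.png",cv2.resize(im,None,fx=2.8,fy=2.8,interpolation=cv2.INTER_CUBIC))
E
```

```text
clock: 7.97
position: [0.6154, 0.2657, -0.0128]
ee_rot: [0.006, 0.993, 0.061, -0.101]
contact_force: [0.2, -0.5, 0.2]
width: 0.0855
gripper_force: 0.0
clock: 8.38
position: [0.6489, 0.2695, 0.1523]
ee_rot: [0.006, 0.993, 0.061, -0.102]
contact_force: [-0.7, 0.8, -0.6]
width: 0.0857
gripper_force: 0.0
clock: 8.72
position: [0.6625, 0.271, 0.1718]
ee_rot: [0.006, 0.993, 0.061, -0.103]
contact_force: [-1.1, -0.3, -0.6]
width: 0.0852
gripper_force: 0.0
[-0.03579705  0.00026345  0.15167325]
[[236.8 279.8]
 [333.9 279.6]
 [253.2 263.8]
 [317.7 263.7]
 [250.1 152. ]
 [320.5 151.8]
 [213.9 159.5]]
```

View pics/m7.png

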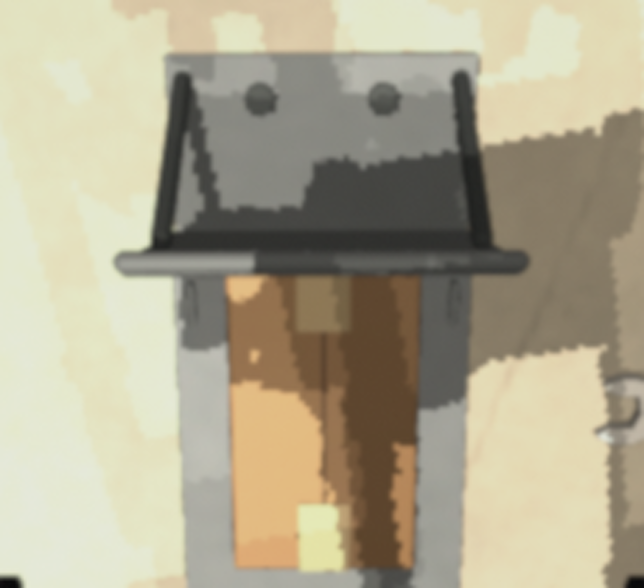

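The picture shows the large carton against the backstop. Its edges are at x 231/416 and the deck's at 182/467, so it is centred to within 0.5 mm, and its near edge is level at y≈568. Next, the medium carton.

```bash
python3 - <<'E'
from go import *
go([.428,.2485,.14],tool(97.8))
E
```

```text
d [-0.8935 -0.0256  0.3161] a [-0.1046  0.1038 -1.0047] rows 12.8
```

```bash
python3 -m jog '[{"dx":-0.89,"dy":-0.03,"dz":0.3,"ax":-0.1,"ay":0.1,"az":-1,"grip":1},{"dx":-0.89,"dy":-0.03,"dz":0.3,"ax":-0.1,"ay":0.1,"az":-1,"grip":1},{"dx":-0.89,"dy":-0.03,"dz":0.3,"ax":-0.1,"ay":0.1,"az":-1,"grip":1},{"dx":-0.89,"dy":-0.03,"dz":0.3,"ax":-0.1,"ay":0.1,"az":-1,"grip":1},{"dx":-0.89,"dy":-0.03,"dz":0.3,"ax":-0.1,"ay":0.1,"az":-1,"grip":1}]'
python3 - <<'E'
from go import *
go([.428,.2485,.14],tool(97.8))
E
```

```text
clock: 9.18
position: [0.4532, 0.2516, 0.1459]
ee_rot: [0.003, 0.928, 0.366, -0.069]
contact_force: [0.3, 0.8, 0.4]
width: 0.0855
gripper_force: 0.0
d [-0.0782 -0.0585  0.0365] a [-0.0656  0.0629 -0.6069] rows 7.7
```

```bash
python3 -m jog '[{"dx":-0.08,"dy":-0.06,"dz":0.03,"ax":-0.065,"ay":0.063,"az":-0.607,"grip":1},{"dx":-0.08,"dy":-0.06,"dz":0.03,"ax":-0.065,"ay":0.063,"az":-0.607,"grip":1},{"dx":-0.08,"dy":-0.06,"dz":0.03,"ax":-0.065,"ay":0.063,"az":-0.607,"grip":1},{"dx":-0.08,"dy":-0.06,"dz":0.03,"ax":-0.065,"ay":0.063,"az":-0.607,"grip":1},{"dx":-0.08,"dy":-0.06,"dz":0.03,"ax":-0.065,"ay":0.063,"az":-0.607,"grip":1}]' >/dev/null
python3 - <<'E'
from go import *
go([.428,.2485,.14],tool(97.8))
E
```

```text
d [-0.0031 -0.0043  0.0096] a [-0.0227  0.0219 -0.2129] rows 2.7
```

```bash
python3 -m jog '[{"dx":-0.003,"dy":-0.004,"dz":0,"ax":-0.022,"ay":0.022,"az":-0.213,"grip":1},{"dx":-0.003,"dy":-0.004,"dz":0,"ax":-0.022,"ay":0.022,"az":-0.213,"grip":1},{"dx":-0.003,"dy":-0.004,"dz":0,"ax":-0.022,"ay":0.022,"az":-0.213,"grip":1},{"dx":-0.003,"dy":-0.004,"dz":0,"ax":-0.022,"ay":0.022,"az":-0.213,"grip":1},{"dx":-0.003,"dy":-0.004,"dz":0,"ax":-0.022,"ay":0.022,"az":-0.213,"grip":1}]' >/dev/null
python3 - <<'E'
from go import *
go([.428,.2485,.14],tool(97.8));go([.428,.2485,-.034],tool(97.8));print(cur()[2]["qpos"].round(2))
im=wrist("w8")
# carton mask fit: predicted corners vs orange blob
hsv=cv2.cvtColor(im,cv2.COLOR_BGR2HSV)
A=np.array
def cor(x,y,yaw,l,w,h): return rot(yaw).apply(A([[l/2,w/2,h],[l/2,-w/2,h],[-l/2,-w/2,h],[-l/2,w/2,h]]))+[x,y,0]
print("med",proj("w8",cor(.428,.2485,-82.2,.086,.05,.034)).round(1).tolist())
print("small",proj("w8",cor(.3267,.3012,-87,.072,.042,.03)).round(1).tolist())
cv2.imwrite("pics/w8_v.png",cv2.resize(im,(784,588),interpolation=cv2.INTER_CUBIC))
E
```

```text
d [ 0.0004 -0.0037  0.0113] a [-0.0007  0.     -0.0059] rows 0.1
d [ 4.000e-04 -3.000e-03  7.073e-01] a [-0.0007  0.     -0.0059] rows 4.2
[0.38 0.19 1.75 0.   1.2  0.26]
med [[312.4, 242.0], [254.9, 242.4], [251.5, 142.3], [313.7, 141.8]]
small [[191.7, 160.4], [140.6, 156.6], [137.2, 63.0], [192.0, 67.4]]
```

View pics/w8_v.png

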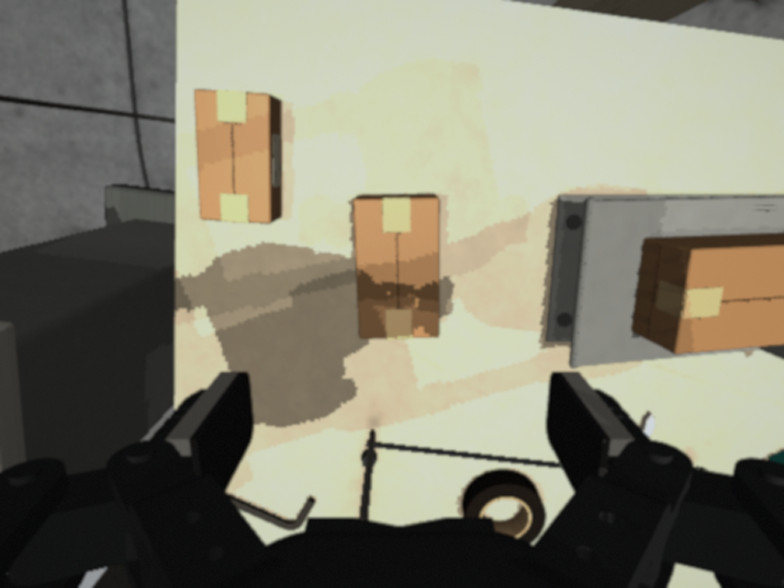

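The wrist view shows the medium carton at view (353–439, 197–337) and the small one at (195–270, 90–222). Both match the predictions to about 1 mm. Descending on the medium carton in stages. That was the tenth picture, so from here I'll check with numbers only.

```bash
python3 -m jog '[{"dx":0,"dy":-0.003,"dz":0.55,"ax":0,"ay":0,"az":-0.006,"grip":1},{"dx":0,"dy":-0.003,"dz":0.55,"ax":0,"ay":0,"az":-0.006,"grip":1},{"dx":0,"dy":-0.003,"dz":0.55,"ax":0,"ay":0,"az":-0.006,"grip":1},{"dx":0,"dy":-0.003,"dz":0.6,"ax":0,"ay":0,"az":-0.006,"grip":1},{"dx":0,"dy":-0.003,"dz":0.65,"ax":0,"ay":0,"az":-0.006,"grip":1}]'
python3 -m jog '[{"dx":0,"dy":0,"dz":0.03,"ax":0,"ay":0,"az":0,"grip":1},{"dx":0,"dy":0,"dz":0.05,"ax":0,"ay":0,"az":0,"grip":1},{"dx":0,"dy":0,"dz":0.05,"ax":0,"ay":0,"az":0,"grip":1}]'
python3 -m jog '[{"dx":0,"dy":0,"dz":0,"ax":0,"ay":0,"az":0,"grip":0},{"dx":0,"dy":0,"dz":0,"ax":0,"ay":0,"az":0,"grip":-0.1},{"dx":0,"dy":0,"dz":0,"ax":0,"ay":0,"az":0,"grip":-0.1},{"dx":0,"dy":0,"dz":0,"ax":0,"ay":0,"az":0,"grip":-0.1},{"dx":0,"dy":0,"dz":0,"ax":0,"ay":0,"az":0,"grip":-0.1}]' 35
python3 - <<'E'
from go import *
p,r,s=cur();print(p.round(4),r.as_euler('zyx',degrees=True).round(2),s["width"])
wrist("w9")
E
```

```text
clock: 10.48
position: [0.4267, 0.2479, -0.0225]
ee_rot: [-0.001, 0.657, 0.754, -0.003]
contact_force: [0.6, -0.3, 0.2]
width: 0.0855
gripper_force: 0.0
clock: 10.73
position: [0.4299, 0.2492, -0.0316]
ee_rot: [0.0, 0.657, 0.754, 0.0]
contact_force: [0.9, -0.1, 0.6]
width: 0.0852
gripper_force: 0.0
clock: 11.15
position: [0.4299, 0.2493, -0.0299]
ee_rot: [0.0, 0.656, 0.754, 0.001]
contact_force: [-1.4, -0.8, 6.2]
width: 0.0492
gripper_force: 38.2
[ 0.4299  0.2493 -0.0299] [-9.7940e+01  1.3000e-01 -1.7992e+02] 0.04917718637204727
```

```bash
python3 -m jog '[{"dx":0,"dy":0,"dz":0,"ax":0,"ay":0,"az":0,"grip":0.5},{"dx":0,"dy":0,"dz":0,"ax":0,"ay":0,"az":0,"grip":0.5},{"dx":0,"dy":0,"dz":-0.03,"ax":0,"ay":0,"az":0,"grip":0.5},{"dx":0,"dy":0,"dz":-0.03,"ax":0,"ay":0,"az":0,"grip":0.5},{"dx":0,"dy":0,"dz":-0.03,"ax":0,"ay":0,"az":0,"grip":0.5}]'
python3 -m jog '[{"dx":0,"dy":0,"dz":0,"ax":0,"ay":0,"az":0,"grip":0},{"dx":0,"dy":0,"dz":0,"ax":0,"ay":0,"az":0,"grip":-0.1},{"dx":0,"dy":0,"dz":0,"ax":0,"ay":0,"az":0,"grip":-0.1},{"dx":0,"dy":0,"dz":0,"ax":0,"ay":0,"az":0,"grip":-0.1},{"dx":0,"dy":0,"dz":0,"ax":0,"ay":0,"az":0,"grip":-0.1}]' 40
python3 - <<'E'
from go import *
p,r,s=cur();print(p.round(4),r.as_euler('zyx',degrees=True).round(2),s["width"],s["moment"].round(2))
wrist("w9")
E
```

```text
clock: 11.62
position: [0.4307, 0.2494, -0.0229]
ee_rot: [0.001, 0.656, 0.754, 0.002]
contact_force: [0.6, -0.6, 0.4]
width: 0.0644
gripper_force: 0.0
clock: 12.03
position: [0.4301, 0.2491, -0.0232]
ee_rot: [0.0, 0.656, 0.754, 0.001]
contact_force: [0.1, -1.1, 6.6]
width: 0.0494
gripper_force: 42.9
[ 0.4301  0.2491 -0.0232] [-9.7950e+01  1.1000e-01 -1.7994e+02] 0.04937367586438704 [-0.04  0.23  0.03]
```

```bash
python3 -m jog '[{"dx":0,"dy":0,"dz":0,"ax":0,"ay":0,"az":0,"grip":0.5},{"dx":0,"dy":0,"dz":0,"ax":0,"ay":0,"az":0,"grip":0.5},{"dx":0,"dy":0,"dz":0.05,"ax":0,"ay":0,"az":0,"grip":0.5},{"dx":0,"dy":0,"dz":0.05,"ax":0,"ay":0,"az":0,"grip":0.5},{"dx":0,"dy":0,"dz":0.05,"ax":0,"ay":0,"az":0,"grip":0.5}]'
python3 -m jog '[{"dx":0,"dy":0,"dz":0,"ax":0,"ay":0,"az":0,"grip":0},{"dx":0,"dy":0,"dz":0,"ax":0,"ay":0,"az":0,"grip":-0.1},{"dx":0,"dy":0,"dz":0,"ax":0,"ay":0,"az":0,"grip":-0.1},{"dx":0,"dy":0,"dz":0,"ax":0,"ay":0,"az":0,"grip":-0.1},{"dx":0,"dy":0,"dz":0,"ax":0,"ay":0,"az":0,"grip":-0.1}]' 40
python3 -m jog '[{"dx":0,"dy":0,"dz":-0.08,"ax":0,"ay":0,"az":0,"grip":-0.1},{"dx":0,"dy":0,"dz":-0.6,"ax":0,"ay":0,"az":0,"grip":-0.1},{"dx":0,"dy":0,"dz":-0.6,"ax":0,"ay":0,"az":0,"grip":-0.1},{"dx":0,"dy":0,"dz":-0.6,"ax":0,"ay":0,"az":0,"grip":-0.1},{"dx":0,"dy":0,"dz":-0.6,"ax":0,"ay":0,"az":0,"grip":-0.1}]'
python3 - <<'E'
from go import *
go(stand([-.06,0,.11]),tool(SY,1));print(cur()[2]["contact_force"])
E
```

```text
clock: 12.5
position: [0.4292, 0.2488, -0.0366]
ee_rot: [-0.0, 0.656, 0.754, 0.0]
contact_force: [0.0, -0.2, 0.4]
width: 0.0644
gripper_force: 0.0
clock: 12.92
position: [0.4302, 0.2492, -0.0358]
ee_rot: [0.0, 0.656, 0.754, 0.001]
contact_force: [0.3, 0.6, 0.0]
width: 0.0493
gripper_force: 43.3
clock: 13.33
position: [0.4341, 0.2509, 0.1208]
ee_rot: [0.003, 0.656, 0.754, 0.007]
contact_force: [1.8, 1.5, -3.8]
width: 0.0497
gripper_force: 44.2
d [-0.0456  0.7876 -0.0496] a [ 0.111  -0.1135  1.0052] rows 12.8
[ 1.84689125  1.50861096 -3.80805855]
```

```bash
python3 -m jog '[{"dx":0,"dy":0.2,"dz":-0.05,"ax":0.11,"ay":-0.11,"az":1,"grip":-0.1},{"dx":0,"dy":0.2,"dz":-0.05,"ax":0.11,"ay":-0.11,"az":1,"grip":-0.1},{"dx":0,"dy":0.2,"dz":-0.05,"ax":0.11,"ay":-0.11,"az":1,"grip":-0.1},{"dx":0,"dy":0.2,"dz":-0.05,"ax":0.11,"ay":-0.11,"az":1,"grip":-0.1},{"dx":0,"dy":0.2,"dz":-0.05,"ax":0.11,"ay":-0.11,"az":1,"grip":-0.1}]'
python3 - <<'E'
from go import *
go(stand([-.07,0,.08]),tool(SY,1))
E
```

```text
clock: 13.75
position: [0.4783, 0.2556, 0.1252]
ee_rot: [0.003, 0.855, 0.516, -0.048]
contact_force: [-0.3, -0.1, -4.4]
width: 0.0494
gripper_force: 44.2
d [0.2903 0.4668 0.0202] a [ 0.0641 -0.0594  0.6082] rows 7.7
```

```bash
python3 -m jog '[{"dx":0.29,"dy":0.467,"dz":-0.03,"ax":0.064,"ay":-0.059,"az":0.608,"grip":-0.1},{"dx":0.29,"dy":0.467,"dz":-0.03,"ax":0.064,"ay":-0.059,"az":0.608,"grip":-0.1},{"dx":0.29,"dy":0.467,"dz":-0.03,"ax":0.064,"ay":-0.059,"az":0.608,"grip":-0.1},{"dx":0.29,"dy":0.467,"dz":-0.03,"ax":0.064,"ay":-0.059,"az":0.608,"grip":-0.1},{"dx":0.29,"dy":0.467,"dz":-0.03,"ax":0.064,"ay":-0.059,"az":0.608,"grip":-0.1}]'
python3 - <<'E'
from go import *
go(stand([-.07,0,.06]),tool(SY,1))
E
```

```text
clock: 14.17
position: [0.6202, 0.2662, 0.1196]
ee_rot: [0.006, 0.97, 0.228, -0.085]
contact_force: [-1.1, 0.3, -4.6]
width: 0.0495
gripper_force: 44.2
d [-0.0175 -0.0073  0.1265] a [ 0.0227 -0.0231  0.2134] rows 2.7
```

```bash
python3 -m jog '[{"dx":-0.018,"dy":-0.007,"dz":0,"ax":0.023,"ay":-0.023,"az":0.213,"grip":-0.1},{"dx":-0.018,"dy":-0.007,"dz":0,"ax":0.023,"ay":-0.023,"az":0.213,"grip":-0.1},{"dx":-0.018,"dy":-0.007,"dz":0.05,"ax":0.023,"ay":-0.023,"az":0.213,"grip":-0.1},{"dx":-0.018,"dy":-0.007,"dz":0.12,"ax":0.023,"ay":-0.023,"az":0.213,"grip":-0.1},{"dx":-0.018,"dy":-0.007,"dz":0.12,"ax":0.023,"ay":-0.023,"az":0.213,"grip":-0.1}]'
python3 - <<'E'
from go import *
p,r,s=cur();print(rot(SY,12).inv().apply(p-SP),(rot(SY,12).inv()*r).as_euler('xyz',degrees=True).round(2))
go(stand([-.055,0,.008]),tool(SY,1));go(stand([-.055,0,.002]),tool(SY,1))
E
```

```text
clock: 14.58
position: [0.6037, 0.2632, 0.0894]
ee_rot: [0.007, 0.992, 0.065, -0.109]
contact_force: [-1.2, -0.4, -5.2]
width: 0.0492
gripper_force: 44.0
[-0.07667925 -0.00019306  0.05871437] [179.92   0.51   0.44]
d [ 0.0885 -0.0004  0.2021] a [0.0009 0.0057 0.0049] rows 1.3
d [ 0.0887 -0.0004  0.2261] a [0.0009 0.0057 0.0049] rows 1.5
```

```bash
python3 -m jog '[{"dx":0.085,"dy":0,"dz":0.05,"ax":0,"ay":0.006,"az":0.005,"grip":-0.1},{"dx":0.085,"dy":0,"dz":0.12,"ax":0,"ay":0.006,"az":0.005,"grip":-0.1},{"dx":0.085,"dy":0,"dz":0.18,"ax":0,"ay":0.006,"az":0.005,"grip":-0.1},{"dx":0.085,"dy":0,"dz":0.2,"ax":0,"ay":0.006,"az":0.005,"grip":-0.1},{"dx":0.085,"dy":0,"dz":0.2,"ax":0,"ay":0.006,"az":0.005,"grip":-0.1}]'
cat >> go.py <<'E'
def rep(): p,r,s=cur();print(rot(SY,12).inv().apply(p-SP).round(4),(rot(SY,12).inv()*r).as_euler('xyz',degrees=True).round(2),"F stand",rot(SY,12).inv().apply(s["contact_force"]).round(1))
E
python3 -c "
from go import *
manip.get_image('top');rep();go(stand([-.055,0,.002]),tool(SY,1))"
python3 -m jog '[{"dx":0,"dy":0,"dz":0.012,"ax":0,"ay":0,"az":0,"grip":-0.1},{"dx":0,"dy":0,"dz":0.012,"ax":0,"ay":0,"az":0,"grip":-0.1}]'
python3 -c "
from go import *
manip.get_image('top');rep()"
```

```text
clock: 15.0
position: [0.6152, 0.2657, 0.0391]
ee_rot: [0.007, 0.993, 0.062, -0.102]
contact_force: [-0.2, -1.0, -3.9]
width: 0.0495
gripper_force: 44.1
[-0.0538  0.0009  0.0136] [ 1.7999e+02 -4.5000e-01  5.0000e-02] F stand [ 0.1 -0.6 -4.6]
d [-0.0052  0.0038  0.0463] a [ 0.0001 -0.005   0.0005] rows 0.3
clock: 15.22
position: [0.6171, 0.2662, 0.0389]
ee_rot: [0.006, 0.993, 0.062, -0.099]
contact_force: [-0.0, 0.1, -4.2]
width: 0.0492
gripper_force: 44.1
[-0.0529  0.0011  0.0123] [-1.7997e+02 -6.4000e-01  4.0000e-02] F stand [ 1.9 -0.4 -3.3]
```

```bash
python3 -m jog '[{"dx":0,"dy":0,"dz":0,"ax":0,"ay":0,"az":0,"grip":-0.1},{"dx":0,"dy":0,"dz":0,"ax":0,"ay":0,"az":0,"grip":-0.1},{"dx":0,"dy":0,"dz":0,"ax":0,"ay":0,"az":0,"grip":-0.1}]'
python3 -c "
from go import *
rep();print(cur()[2]['qd'].round(3),cur()[2]['moment'].round(2));wrist('w10')"
```

```text
clock: 15.52
position: [0.6168, 0.266, 0.0387]
ee_rot: [0.006, 0.993, 0.062, -0.099]
contact_force: [0.0, -0.3, -3.5]
width: 0.0498
gripper_force: 44.1
[-0.0531  0.001   0.0119] [-1.7998e+02 -6.0000e-01  3.0000e-02] F stand [ 0.7 -0.3 -3.4]
[-0.001  0.004  0.002 -0.     0.     0.001] [ 0.03 -0.22  0.01]
```

```bash
python3 -m jog '[{"dx":0,"dy":0.004,"dz":0.016,"ax":0,"ay":-0.006,"az":0,"grip":-0.1},{"dx":0,"dy":0.004,"dz":0.016,"ax":0,"ay":-0.006,"az":0,"grip":-0.1},{"dx":0,"dy":0.004,"dz":0.016,"ax":0,"ay":-0.006,"az":0,"grip":-0.1}]' >/dev/null
python3 -c "
from go import *
rep()"
python3 -m jog '[{"dx":0,"dy":0,"dz":0.012,"ax":0,"ay":0,"az":0,"grip":-0.1},{"dx":0,"dy":0,"dz":0.012,"ax":0,"ay":0,"az":0,"grip":-0.1},{"dx":0,"dy":0,"dz":0.012,"ax":0,"ay":0,"az":0,"grip":-0.1}]' >/dev/null
python3 -c "
from go import *
rep()"
```

```text
[-0.0533 -0.0003  0.0067] [-1.8e+02  4.0e-02  2.0e-02] F stand [ 0.2 -0.  -3.7]
[-0.0534 -0.0001  0.004 ] [-1.7999e+02  2.0000e-02  3.0000e-02] F stand [ 1.2 -0.3 -3.8]
```

```bash
python3 -m jog '[{"dx":0.018,"dy":0,"dz":0.006,"ax":0,"ay":0,"az":0,"grip":-0.1},{"dx":0.03,"dy":0,"dz":0.006,"ax":0,"ay":0,"az":0,"grip":-0.1},{"dx":0.03,"dy":0,"dz":0.006,"ax":0,"ay":0,"az":0,"grip":-0.1},{"dx":0.03,"dy":0,"dz":0.006,"ax":0,"ay":0,"az":0,"grip":-0.1}]' >/dev/null
python3 -c "
from go import *
rep()"
python3 -m jog '[{"dx":0,"dy":0,"dz":0.01,"ax":0,"ay":0,"az":0,"grip":-0.1},{"dx":0,"dy":0,"dz":0.01,"ax":0,"ay":0,"az":0,"grip":-0.1},{"dx":0,"dy":0,"dz":0.01,"ax":0,"ay":0,"az":0,"grip":-0.1}]' >/dev/null
python3 -c "
from go import *
rep()"
```

```text
[-0.0454 -0.0001  0.0027] [-1.7999e+02 -1.0000e-02  2.0000e-02] F stand [ 0.3 -0.1 -3.1]
[-0.0452 -0.      0.0024] [-1.7998e+02 -1.6000e-01  4.0000e-02] F stand [ 0.1 -0.8  5.7]
```

Contact came at the predicted height. Sliding to the backstop.

```bash
python3 -m jog '[{"dx":0.006,"dy":0,"dz":-0.003,"ax":0,"ay":0,"az":0,"grip":-0.1},{"dx":0.012,"dy":0,"dz":-0.003,"ax":0,"ay":0,"az":0,"grip":-0.1},{"dx":0.012,"dy":0,"dz":-0.003,"ax":0,"ay":0,"az":0,"grip":-0.1}]' >/dev/null
python3 -c "
from go import *
rep()"
python3 -m jog '[{"dx":0.006,"dy":0,"dz":0,"ax":0,"ay":0,"az":0,"grip":-0.1},{"dx":0.006,"dy":0,"dz":0,"ax":0,"ay":0,"az":0,"grip":-0.1},{"dx":0.006,"dy":0,"dz":0,"ax":0,"ay":0,"az":0,"grip":-0.1}]' >/dev/null
python3 -c "
from go import *
rep()"
python3 -m jog '[{"dx":0.006,"dy":0,"dz":0,"ax":0,"ay":0,"az":0,"grip":-0.1},{"dx":0.006,"dy":0,"dz":0,"ax":0,"ay":0,"az":0,"grip":-0.1},{"dx":0.006,"dy":0,"dz":0,"ax":0,"ay":0,"az":0,"grip":-0.1}]' >/dev/null
python3 -c "
from go import *
rep()"
```

```text
[-0.0437  0.0001  0.0024] [-1.7998e+02  6.0000e-02  3.0000e-02] F stand [-4.3 -0.3  7.9]
[-0.0434  0.0001  0.0023] [-1.7999e+02  1.7000e-01  4.0000e-02] F stand [-6.3 -0.3  7.6]
[-0.0435  0.      0.0023] [1.8e+02 3.5e-01 6.0e-02] F stand [-10.6  -0.7   9.2]
```

```bash
python3 -m jog '[{"dx":-0.004,"dy":0,"dz":0,"ax":0,"ay":0,"az":0,"grip":0.2},{"dx":-0.008,"dy":0,"dz":0,"ax":0,"ay":0,"az":0,"grip":1},{"dx":-0.008,"dy":0,"dz":0,"ax":0,"ay":0,"az":0,"grip":1},{"dx":-0.008,"dy":0,"dz":0,"ax":0,"ay":0,"az":0,"grip":1},{"dx":-0.008,"dy":0,"dz":0,"ax":0,"ay":0,"az":0,"grip":1}]'
python3 -m jog '[{"dx":0,"dy":0,"dz":-0.05,"ax":0,"ay":0,"az":0,"grip":1},{"dx":0,"dy":0,"dz":-0.7,"ax":0,"ay":0,"az":0,"grip":1},{"dx":0,"dy":0,"dz":-0.7,"ax":0,"ay":0,"az":0,"grip":1},{"dx":0,"dy":0,"dz":-0.7,"ax":0,"ay":0,"az":0,"grip":1},{"dx":0,"dy":0,"dz":-0.7,"ax":0,"ay":0,"az":0,"grip":1}]' >/dev/null
python3 -m jog '[{"dx":0,"dy":0,"dz":0,"ax":0,"ay":0,"az":0,"grip":1},{"dx":0,"dy":0,"dz":0,"ax":0,"ay":0,"az":0,"grip":1},{"dx":0,"dy":0,"dz":0,"ax":0,"ay":0,"az":0,"grip":1}]' >/dev/null
cat > chk.py <<'E'
from go import *
import sys
def chk(name,zt,w,l,zs):
    rep();im=wrist(name)
    h=cv2.cvtColor(im,cv2.COLOR_BGR2HSV)
    T=np.array([[-l,w/2,zt],[-l,-w/2,zt],[0,-w/2,zt],[0,w/2,zt]]);P=proj(name,stand(T)).astype(np.float32);print("pred",P.round(1).tolist())
    # rectify the plane z=zt: 4 px/mm, stand x right -130..10, y -60..60
    k=4;G=np.array([[-.13,-.06,zt],[.01,-.06,zt],[.01,.06,zt],[-.13,.06,zt]]);H=cv2.getPerspectiveTransform(proj(name,stand(G)).astype(np.float32),np.float32([[0,0],[140*k,0],[140*k,120*k],[0,120*k]]))
    r=cv2.GaussianBlur(cv2.warpPerspective(im,H,(140*k,120*k)),(0,0),2).astype(float)
    lab=cv2.cvtColor(r.astype(np.uint8),cv2.COLOR_BGR2LAB).astype(float)
    def edge(prof,lo,hi):
        g=np.abs(np.gradient(prof,axis=0)).sum(1);i=lo+int(np.argmax(g[lo:hi]));return i,round(g[i],1)
    for xm in zs:  # side edges at stand x=xm mm
        c=int((xm+130)*k);pr=lab[:,c-4:c+5].mean(1)
        print("x",xm,"side edges y mm",[(e[0]/k-60,e[1]) for e in(edge(pr,int((60-w*500-7)*k),int((60-w*500+7)*k)),edge(pr,int((60+w*500-7)*k),int((60+w*500+7)*k)))])
    for ym in(-14,-9,9,14):
        c=int((ym+60)*k);pr=lab[c-4:c+5].mean(0)
        print("y",ym,"near end x mm",(lambda e:(e[0]/k-130,e[1]))(edge(pr,int((130-l*1e3-8)*k),int((130-l*1e3+8)*k))))
E
python3 -c "
from chk import *
chk('w11',.072,.050,.086,(-70,-60,-45,-30))"
```

```text
clock: 17.82
position: [0.6259, 0.2661, 0.0253]
ee_rot: [0.006, 0.993, 0.062, -0.104]
contact_force: [0.7, 0.1, -0.1]
width: 0.0853
gripper_force: 0.0
[-0.0418 -0.0002  0.1753] [-1.8e+02  4.0e-02  2.0e-02] F stand [-0.7  0.1 -0.7]
pred [[255.60000610351562, 246.8000030517578], [314.0, 246.8000030517578], [316.5, 145.3000030517578], [253.1999969482422, 145.3000030517578]]
x -70 side edges y mm [(-22.0, np.float64(8.9)), (25.75, np.float64(6.2))]
x -60 side edges y mm [(-26.0, np.float64(10.8)), (26.0, np.float64(6.1))]
x -45 side edges y mm [(-25.5, np.float64(12.2)), (26.0, np.float64(8.8))]
x -30 side edges y mm [(-25.5, np.float64(5.3)), (25.75, np.float64(11.6))]
y -14 near end x mm (-85.25, np.float64(4.7))
y -9 near end x mm (-85.0, np.float64(8.9))
y 9 near end x mm (-84.75, np.float64(5.7))
y 14 near end x mm (-84.5, np.float64(7.0))
```

The medium carton is centred (side edges ±25.7 mm), and its upper end is at −85 mm, so it touches the backstop and sits square. Now the small carton.

```bash
python3 -m jog '[{"dx":-0.83,"dy":-0.05,"dz":0,"ax":-0.1,"ay":0.1,"az":-0.95,"grip":1},{"dx":-0.83,"dy":-0.05,"dz":0,"ax":-0.1,"ay":0.1,"az":-0.95,"grip":1},{"dx":-0.83,"dy":-0.05,"dz":0,"ax":-0.1,"ay":0.1,"az":-0.95,"grip":1},{"dx":-0.83,"dy":-0.05,"dz":0,"ax":-0.1,"ay":0.1,"az":-0.95,"grip":1},{"dx":-0.83,"dy":-0.05,"dz":0,"ax":-0.1,"ay":0.1,"az":-0.95,"grip":1}]' 
python3 - <<'E'
from go import *
go([.3277,.3012,.14],tool(93))
E
```

```text
clock: 18.95
position: [0.4554, 0.257, 0.2378]
ee_rot: [0.004, 0.928, 0.367, -0.07]
contact_force: [-0.4, 0.3, 0.7]
width: 0.0856
gripper_force: 0.0
d [-0.1965 -0.4601  0.4415] a [-0.0628  0.0669 -0.5527] rows 7.0
```

```bash
python3 -m jog '[{"dx":-0.195,"dy":-0.46,"dz":0.4,"ax":-0.063,"ay":0.067,"az":-0.553,"grip":1},{"dx":-0.195,"dy":-0.46,"dz":0.4,"ax":-0.063,"ay":0.067,"az":-0.553,"grip":1},{"dx":-0.195,"dy":-0.46,"dz":0.4,"ax":-0.063,"ay":0.067,"az":-0.553,"grip":1},{"dx":-0.195,"dy":-0.46,"dz":0.4,"ax":-0.063,"ay":0.067,"az":-0.553,"grip":1},{"dx":-0.195,"dy":-0.46,"dz":0.4,"ax":-0.063,"ay":0.067,"az":-0.553,"grip":1}]' 
python3 - <<'E'
from go import *
go([.3277,.3012,.14],tool(93))
E
```

```text
clock: 19.37
position: [0.3229, 0.3012, 0.1465]
ee_rot: [0.0, 0.773, 0.634, -0.026]
contact_force: [-0.7, -0.9, 0.1]
width: 0.0853
gripper_force: 0.0
d [0.0048 0.0195 0.025 ] a [-0.0239  0.023  -0.158 ] rows 2.0
```

```bash
python3 -m jog '[{"dx":0.005,"dy":0.02,"dz":0.025,"ax":-0.024,"ay":0.023,"az":-0.158,"grip":1},{"dx":0.005,"dy":0.02,"dz":0.025,"ax":-0.024,"ay":0.023,"az":-0.158,"grip":1},{"dx":0.005,"dy":0.02,"dz":0.025,"ax":-0.024,"ay":0.023,"az":-0.158,"grip":1},{"dx":0.005,"dy":0.02,"dz":0.025,"ax":-0.024,"ay":0.023,"az":-0.158,"grip":1},{"dx":0.005,"dy":0.02,"dz":0.025,"ax":-0.024,"ay":0.023,"az":-0.158,"grip":1}]' 
python3 - <<'E'
from go import *
im=wrist("w12");k=4;c0=np.array([.3277,.3012,.03]);Q=rot(93)   # frame: u along carton length (yaw 93), v across
G=np.array([[-.06,-.045,0],[.06,-.045,0],[.06,.045,0],[-.06,.045,0]])
H=cv2.getPerspectiveTransform(proj("w12",Q.apply(G)+c0).astype(np.float32),np.float32([[0,0],[480,0],[480,360],[0,360]]))
r=cv2.GaussianBlur(cv2.warpPerspective(im,H,(480,360)),(0,0),2);lab=cv2.cvtColor(r,cv2.COLOR_BGR2LAB).astype(float)
def E(p,a,b):
    g=np.abs(np.gradient(p,axis=0)).sum(1);i=a+int(np.argmax(g[a:b]));return i,round(g[i],1)
for u in(-25,-10,0,10,25):
    c=(u+60)*k;p=lab[:,c-4:c+5].mean(1);print("u",u,[(i/k-45,g) for i,g in(E(p,(45-29)*k,(45-13)*k),E(p,(45+13)*k,(45+29)*k))])
for v in(-14,14):
    c=(v+45)*k;p=lab[c-4:c+5].mean(0);print("v",v,[(i/k-60,g) for i,g in(E(p,16*k,32*k),E(p,88*k,104*k))])
go([.3277,.3012,-.035],tool(93))
E
```

```text
clock: 19.78
position: [0.3381, 0.3034, 0.1449]
ee_rot: [0.003, 0.693, 0.721, 0.006]
contact_force: [0.0, 0.1, 0.6]
width: 0.0854
gripper_force: 0.0
u -25 [(-21.0, np.float64(5.9)), (20.75, np.float64(6.3))]
u -10 [(-20.25, np.float64(5.6)), (21.0, np.float64(5.1))]
u 0 [(-20.75, np.float64(8.3)), (21.0, np.float64(6.5))]
u 10 [(-20.5, np.float64(8.8)), (22.25, np.float64(11.6))]
u 25 [(-20.5, np.float64(7.6)), (22.0, np.float64(9.9))]
v -14 [(-34.75, np.float64(14.1)), (39.25, np.float64(17.1))]
v 14 [(-35.75, np.float64(4.1)), (38.75, np.float64(17.5))]
d [-0.0113 -0.053   0.7198] a [ 0.0086 -0.003  -0.0075] rows 4.3
```

```bash
python3 - <<'E'
from go import *
go([.3272,.302,-.035],tool(93.8))
E
```

```text
d [-0.008  -0.0548  0.7198] a [ 0.0087 -0.0029 -0.0164] rows 4.3
```

```bash
python3 -m jog '[{"dx":-0.008,"dy":-0.04,"dz":0.1,"ax":0.007,"ay":0,"az":-0.016,"grip":1},{"dx":-0.008,"dy":-0.04,"dz":0.45,"ax":0.007,"ay":0,"az":-0.016,"grip":1},{"dx":-0.008,"dy":-0.04,"dz":0.45,"ax":0.007,"ay":0,"az":-0.016,"grip":1},{"dx":-0.008,"dy":-0.04,"dz":0.45,"ax":0.007,"ay":0,"az":-0.016,"grip":1},{"dx":-0.008,"dy":-0.04,"dz":0.45,"ax":0.007,"ay":0,"az":-0.016,"grip":1}]' 
python3 - <<'E'
from go import *
go([.3272,.302,-.035],tool(93.8))
E
```

```text
clock: 20.25
position: [0.3284, 0.3007, 0.0311]
ee_rot: [-0.001, 0.683, 0.73, -0.0]
contact_force: [0.1, 0.2, 1.2]
width: 0.0855
gripper_force: 0.0
d [ 0.0051 -0.004   0.2644] a [-0.0013 -0.0012  0.0003] rows 1.6
```

```bash
python3 -m jog '[{"dx":0.005,"dy":-0.004,"dz":0.1,"ax":0,"ay":0,"az":0,"grip":1},{"dx":0.005,"dy":-0.004,"dz":0.2,"ax":0,"ay":0,"az":0,"grip":1},{"dx":0.005,"dy":-0.004,"dz":0.255,"ax":0,"ay":0,"az":0,"grip":1},{"dx":0.005,"dy":-0.004,"dz":0.255,"ax":0,"ay":0,"az":0,"grip":1},{"dx":0.005,"dy":-0.004,"dz":0.255,"ax":0,"ay":0,"az":0,"grip":1}]' 
python3 -m jog '[{"dx":0,"dy":0,"dz":0,"ax":0,"ay":0,"az":0,"grip":0},{"dx":0,"dy":0,"dz":0,"ax":0,"ay":0,"az":0,"grip":-0.2},{"dx":0,"dy":0,"dz":0,"ax":0,"ay":0,"az":0,"grip":-0.3},{"dx":0,"dy":0,"dz":0,"ax":0,"ay":0,"az":0,"grip":-0.3},{"dx":0,"dy":0,"dz":0,"ax":0,"ay":0,"az":0,"grip":-0.3}]' 40
python3 - <<'E'
from go import *
p,r,s=cur();print(p.round(4),r.as_euler('zyx',degrees=True).round(2),s["width"],s["gripper_force"])
E
```

```text
clock: 20.67
position: [0.3308, 0.3044, -0.0294]
ee_rot: [-0.0, 0.683, 0.731, 0.004]
contact_force: [0.6, -0.3, 1.0]
width: 0.0854
gripper_force: 0.0
clock: 21.08
position: [0.3295, 0.3038, -0.0297]
ee_rot: [-0.001, 0.683, 0.731, 0.004]
contact_force: [-1.7, -0.6, 6.6]
width: 0.0413
gripper_force: 41.0
[ 0.3295  0.3038 -0.0297] [ -93.89    0.25 -179.64] 0.04131031521865135 40.9925776720047
```

```bash
python3 -m jog '[{"dx":0,"dy":0,"dz":-0.08,"ax":0,"ay":0,"az":0,"grip":-0.3},{"dx":0,"dy":0,"dz":-0.8,"ax":0,"ay":0,"az":0,"grip":-0.3},{"dx":0,"dy":0,"dz":-0.8,"ax":0,"ay":0,"az":0,"grip":-0.3},{"dx":0,"dy":0,"dz":-0.8,"ax":0,"ay":0,"az":0,"grip":-0.3},{"dx":0,"dy":0,"dz":-0.8,"ax":0,"ay":0,"az":0,"grip":-0.3}]' 
python3 - <<'E'
from go import *
go(stand([-.07,0,.13]),tool(SY,1))
E
```

```text
clock: 21.5
position: [0.3277, 0.3019, 0.1579]
ee_rot: [-0.001, 0.683, 0.731, 0.003]
contact_force: [2.1, 0.1, -2.8]
width: 0.0412
gripper_force: 42.2
d [-0.2236  1.1761  0.0037] a [ 0.1004 -0.1109  0.9608] rows 12.2
```

```bash
python3 -m jog '[{"dx":-0.1,"dy":0.5,"dz":0,"ax":0.1,"ay":-0.11,"az":0.96,"grip":-0.3},{"dx":-0.1,"dy":0.5,"dz":0,"ax":0.1,"ay":-0.11,"az":0.96,"grip":-0.3},{"dx":-0.1,"dy":0.5,"dz":0,"ax":0.1,"ay":-0.11,"az":0.96,"grip":-0.3},{"dx":-0.1,"dy":0.5,"dz":0,"ax":0.1,"ay":-0.11,"az":0.96,"grip":-0.3},{"dx":-0.1,"dy":0.5,"dz":0,"ax":0.1,"ay":-0.11,"az":0.96,"grip":-0.3}]' 
python3 - <<'E'
from go import *
go(stand([-.07,0,.13]),tool(SY,1))
E
```

```text
clock: 21.92
position: [0.4576, 0.2854, 0.1558]
ee_rot: [0.003, 0.874, 0.484, -0.044]
contact_force: [-0.4, -0.6, -2.5]
width: 0.0414
gripper_force: 42.3
d [ 0.2865  0.6073 -0.0538] a [ 0.0589 -0.0662  0.5621] rows 7.2
```

```bash
python3 -m jog '[{"dx":0.286,"dy":0.607,"dz":-0.05,"ax":0.059,"ay":-0.066,"az":0.562,"grip":-0.3},{"dx":0.286,"dy":0.607,"dz":-0.05,"ax":0.059,"ay":-0.066,"az":0.562,"grip":-0.3},{"dx":0.286,"dy":0.607,"dz":-0.05,"ax":0.059,"ay":-0.066,"az":0.562,"grip":-0.3},{"dx":0.286,"dy":0.607,"dz":-0.05,"ax":0.059,"ay":-0.066,"az":0.562,"grip":-0.3},{"dx":0.286,"dy":0.607,"dz":-0.05,"ax":0.059,"ay":-0.066,"az":0.562,"grip":-0.3}]' 
python3 - <<'E'
from go import *
go(stand([-.055,0,.10]),tool(SY,1))
E
```

```text
clock: 22.33
position: [0.6305, 0.2659, 0.1541]
ee_rot: [0.006, 0.977, 0.194, -0.085]
contact_force: [0.0, -0.2, -2.3]
width: 0.0414
gripper_force: 42.4
d [0.0312 0.0019 0.1117] a [ 0.0191 -0.0232  0.1683] rows 2.1
```

```bash
python3 -m jog '[{"dx":0.03,"dy":0,"dz":0,"ax":0.019,"ay":-0.023,"az":0.168,"grip":-0.3},{"dx":0.03,"dy":0,"dz":0,"ax":0.019,"ay":-0.023,"az":0.168,"grip":-0.3},{"dx":0.03,"dy":0,"dz":0.1,"ax":0.019,"ay":-0.023,"az":0.168,"grip":-0.3},{"dx":0.03,"dy":0,"dz":0.1,"ax":0.019,"ay":-0.023,"az":0.168,"grip":-0.3},{"dx":0.03,"dy":0,"dz":0.1,"ax":0.019,"ay":-0.023,"az":0.168,"grip":-0.3}]' >/dev/null
python3 - <<'E'
from go import *
rep();go(stand([-.045,0,.054]),tool(SY,1));print(cur()[2]["clock"])
E
```

```text
[-0.0652  0.0032  0.1021] [179.99   0.57   0.61] F stand [ 1.  -0.  -2.2]
d [0.0827 0.0138 0.1916] a [0.0001 0.0063 0.0068] rows 1.3
22.75
```

```bash
python3 -m jog '[{"dx":0.06,"dy":0.006,"dz":0.05,"ax":0,"ay":0.003,"az":0.004,"grip":-0.3},{"dx":0.06,"dy":0.006,"dz":0.12,"ax":0,"ay":0.003,"az":0.004,"grip":-0.3},{"dx":0.06,"dy":0.006,"dz":0.16,"ax":0,"ay":0.003,"az":0.004,"grip":-0.3},{"dx":0.06,"dy":0.006,"dz":0.18,"ax":0,"ay":0.003,"az":0.004,"grip":-0.3},{"dx":0.06,"dy":0.006,"dz":0.18,"ax":0,"ay":0.003,"az":0.004,"grip":-0.3}]' >/dev/null
python3 -m jog '[{"dx":0,"dy":0,"dz":0,"ax":0,"ay":0,"az":0,"grip":-0.3},{"dx":0,"dy":0,"dz":0,"ax":0,"ay":0,"az":0,"grip":-0.3}]' >/dev/null
python3 - <<'E'
from go import *
rep();go(stand([-.039,0,.046]),tool(SY,1))
E
```

```text
[-0.0488  0.0025  0.0601] [-1.7995e+02 -8.0000e-02  2.4000e-01] F stand [ 0.1  1.  -2.6]
d [0.039  0.0103 0.0566] a [-0.0006 -0.0009  0.0027] rows 0.4
```

```bash
python3 -m jog '[{"dx":0.02,"dy":0.01,"dz":0.02,"ax":0,"ay":0,"az":0.003,"grip":-0.3},{"dx":0.035,"dy":0.01,"dz":0.04,"ax":0,"ay":0,"az":0.003,"grip":-0.3},{"dx":0.035,"dy":0.01,"dz":0.05,"ax":0,"ay":0,"az":0.003,"grip":-0.3},{"dx":0.035,"dy":0.01,"dz":0.05,"ax":0,"ay":0,"az":0.003,"grip":-0.3},{"dx":0.035,"dy":0.01,"dz":0.05,"ax":0,"ay":0,"az":0.003,"grip":-0.3}]' >/dev/null
python3 - <<'E'
from go import *
rep();go(stand([-.039,0,.0425]),tool(SY,1))
E
```

```text
[-0.0408 -0.0002  0.0459] [-1.7997e+02  1.0000e-01 -5.0000e-02] F stand [ 0.8  0.2 -1.3]
d [ 0.0071 -0.0009  0.0137] a [-0.0003  0.0011 -0.0006] rows 0.1
```

```bash
python3 -m jog '[{"dx":0.006,"dy":-0.001,"dz":0.008,"ax":0,"ay":0,"az":0,"grip":-0.3},{"dx":0.006,"dy":-0.001,"dz":0.008,"ax":0,"ay":0,"az":0,"grip":-0.3},{"dx":0.006,"dy":-0.001,"dz":0.008,"ax":0,"ay":0,"az":0,"grip":-0.3}]' >/dev/null
python3 -c "
from go import *
rep()"
python3 -m jog '[{"dx":0,"dy":0,"dz":0.007,"ax":0,"ay":0,"az":0,"grip":-0.3},{"dx":0,"dy":0,"dz":0.007,"ax":0,"ay":0,"az":0,"grip":-0.3},{"dx":0,"dy":0,"dz":0.007,"ax":0,"ay":0,"az":0,"grip":-0.3}]' >/dev/null
python3 -c "
from go import *
rep()"
```

```text
[-0.0391  0.0001  0.0444] [-1.7997e+02  4.0000e-02 -4.0000e-02] F stand [ 0.5  0.5 -2.3]
[-0.0391  0.0001  0.0428] [-1.7997e+02  3.0000e-02 -4.0000e-02] F stand [ 0.8 -0.9 -1.9]
```

```bash
python3 -m jog '[{"dx":0,"dy":0,"dz":0.006,"ax":0,"ay":0,"az":0,"grip":-0.3},{"dx":0,"dy":0,"dz":0.006,"ax":0,"ay":0,"az":0,"grip":-0.3},{"dx":0,"dy":0,"dz":0.006,"ax":0,"ay":0,"az":0,"grip":-0.3}]' >/dev/null
python3 -c "
from go import *
rep()"
python3 -m jog '[{"dx":0.008,"dy":0,"dz":0.001,"ax":0,"ay":0,"az":0,"grip":-0.3},{"dx":0.014,"dy":0,"dz":0.001,"ax":0,"ay":0,"az":0,"grip":-0.3},{"dx":0.014,"dy":0,"dz":0.001,"ax":0,"ay":0,"az":0,"grip":-0.3}]' >/dev/null
python3 -c "
from go import *
rep()"
python3 -m jog '[{"dx":0.005,"dy":0,"dz":0,"ax":0,"ay":0,"az":0,"grip":-0.3},{"dx":0.005,"dy":0,"dz":0,"ax":0,"ay":0,"az":0,"grip":-0.3},{"dx":0.005,"dy":0,"dz":0,"ax":0,"ay":0,"az":0,"grip":-0.3}]' >/dev/null
python3 -c "
from go import *
rep()"
```

```text
[-0.0391  0.0001  0.0425] [-1.7996e+02 -4.0000e-02 -4.0000e-02] F stand [-1.3 -0.8  4.3]
[-0.0363  0.0004  0.0426] [-1.7994e+02  5.0000e-02 -3.0000e-02] F stand [-4.4  0.6  7. ]
[-0.0352  0.0004  0.0426] [-1.7994e+02  5.0000e-02 -3.0000e-02] F stand [-3.7  0.5  6.6]
```

```bash
python3 -m jog '[{"dx":0.006,"dy":0.001,"dz":0,"ax":0,"ay":0,"az":0,"grip":-0.3},{"dx":0.006,"dy":0.001,"dz":0,"ax":0,"ay":0,"az":0,"grip":-0.3},{"dx":0.006,"dy":0.001,"dz":0,"ax":0,"ay":0,"az":0,"grip":-0.3}]' >/dev/null
python3 -c "
from go import *
rep()"
python3 -m jog '[{"dx":0.006,"dy":0,"dz":0,"ax":0,"ay":0,"az":0,"grip":-0.3},{"dx":0.006,"dy":0,"dz":0,"ax":0,"ay":0,"az":0,"grip":-0.3},{"dx":0.006,"dy":0,"dz":0,"ax":0,"ay":0,"az":0,"grip":-0.3}]' >/dev/null
python3 -c "
from go import *
rep()"
```

```text
[-0.0342  0.0004  0.0426] [-1.7992e+02  1.0000e-01 -2.0000e-02] F stand [-5.4  0.5  6.5]
[-0.0343  0.0004  0.0426] [-179.93    0.28   -0.  ] F stand [-9.2  0.5  8.8]
```

Contact at −0.0343, as predicted. Releasing, rising and checking.

```bash
python3 -m jog '[{"dx":-0.004,"dy":0,"dz":0,"ax":0,"ay":0,"az":0,"grip":0.2},{"dx":-0.006,"dy":0,"dz":0,"ax":0,"ay":0,"az":0,"grip":1},{"dx":-0.006,"dy":0,"dz":0,"ax":0,"ay":0,"az":0,"grip":1},{"dx":-0.006,"dy":0,"dz":0,"ax":0,"ay":0,"az":0,"grip":1},{"dx":-0.006,"dy":0,"dz":0,"ax":0,"ay":0,"az":0,"grip":1}]'
python3 -m jog '[{"dx":0,"dy":0,"dz":-0.05,"ax":0,"ay":0,"az":0,"grip":1},{"dx":0,"dy":0,"dz":-0.6,"ax":0,"ay":0,"az":0,"grip":1},{"dx":0,"dy":0,"dz":-0.6,"ax":0,"ay":0,"az":0,"grip":1},{"dx":0,"dy":0,"dz":-0.6,"ax":0,"ay":0,"az":0,"grip":1},{"dx":0,"dy":0,"dz":-0.6,"ax":0,"ay":0,"az":0,"grip":1}]' >/dev/null
python3 -m jog '[{"dx":0,"dy":0,"dz":0,"ax":0,"ay":0,"az":0,"grip":1},{"dx":0,"dy":0,"dz":0,"ax":0,"ay":0,"az":0,"grip":1},{"dx":0,"dy":0,"dz":0,"ax":0,"ay":0,"az":0,"grip":1}]' >/dev/null
python3 -c "
from chk import *
chk('w13',.102,.042,.072,(-60,-45,-30,-15))
chk('w14',.072,.050,.086,(-80,))
chk('w15',.038,.058,.100,(-96,))"
```

```text
clock: 25.92
position: [0.6427, 0.2681, 0.0624]
ee_rot: [0.006, 0.993, 0.061, -0.105]
contact_force: [0.3, 0.4, -0.1]
width: 0.0852
gripper_force: 0.0
[-0.0332 -0.0004  0.1888] [-1.7999e+02  2.3000e-01 -5.0000e-02] F stand [ 0.3  0.8 -1.1]
pred [[258.70001220703125, 247.89999389648438], [310.70001220703125, 247.8000030517578], [312.5, 158.60000610351562], [256.6000061035156, 158.6999969482422]]
x -60 side edges y mm [(-23.75, np.float64(9.1)), (23.5, np.float64(7.4))]
x -45 side edges y mm [(-22.75, np.float64(10.5)), (20.5, np.float64(7.7))]
x -30 side edges y mm [(-23.5, np.float64(11.8)), (23.25, np.float64(9.2))]
x -15 side edges y mm [(-22.75, np.float64(5.0)), (23.25, np.float64(13.0))]
y -14 near end x mm (-72.5, np.float64(5.3))
y -9 near end x mm (-72.5, np.float64(10.1))
y 9 near end x mm (-72.25, np.float64(5.2))
y 14 near end x mm (-72.75, np.float64(5.2))
[-0.0334 -0.0004  0.1883] [ 1.8e+02  2.9e-01 -5.0e-02] F stand [-0.4  0.3 -1.2]
pred [[256.79998779296875, 249.5], [312.3999938964844, 249.39999389648438], [314.5, 153.3000030517578], [254.39999389648438, 153.39999389648438]]
x -80 side edges y mm [(-27.0, np.float64(7.6)), (26.0, np.float64(6.4))]
y -14 near end x mm (-84.5, np.float64(6.6))
y -9 near end x mm (-84.5, np.float64(8.2))
y 9 near end x mm (-84.75, np.float64(5.7))
y 14 near end x mm (-84.25, np.float64(5.5))
[-0.0334 -0.0004  0.1883] [ 1.8e+02  3.0e-01 -5.0e-02] F stand [-1.3 -0.1 -0.1]
pred [[255.6999969482422, 249.3000030517578], [313.6000061035156, 249.1999969482422], [315.8999938964844, 148.60000610351562], [253.10000610351562, 148.6999969482422]]
x -96 side edges y mm [(-31.0, np.float64(7.2)), (29.5, np.float64(5.6))]
y -14 near end x mm (-98.25, np.float64(8.1))
y -9 near end x mm (-99.0, np.float64(6.1))
y 9 near end x mm (-99.0, np.float64(5.3))
y 14 near end x mm (-98.75, np.float64(4.5))
```

All three upper ends are level and in their expected places (about −72, −84.5 and −99 mm), and the sides are symmetric to about 1 mm. Handing in.

```bash
python3 -c "
from rig import manip
print(manip.sign_off())"
```

```text
the job is handed in; nothing more can be done
None
```

The stack is made up and handed in at about 26 s: large, medium and small cartons centred to about 1 mm, square and against the backstop in the last wrist-camera check, with no verdict returned at hand-in.

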